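# Make up two side-table decoration sets

### The arm

A 6-joint arm with a two-finger parallel gripper is mounted at the origin on the work surface. World frame = base frame: x ahead of the robot, y to its left, z up, the work surface at z = 0. Lengths are in m, angles in degrees, forces in N, time in s.
With the tool pointing down it reaches from about 0.4 to 0.825 m from the base axis. Payload 7 kg.
Tool frame: the origin (TCP) lies on the centre line of the jaws, within the pads' length; the fingertips stand 17 mm ahead of it and the grasp point (between the pads) lies 2 mm behind it; y points along the fingers, z is the direction in which the jaws open and shut, and the axes are right-handed (so a half turn about y gives the same grasp; the last joint's range is limited). The gripper opens to 88 mm and grips with 3 to 60 N. Pads are 19 mm wide; open, the fingers measure 130 mm over their backs; the gripper's body (78 mm by 193 mm) begins 47 mm behind the grasp point.
Start: joints at [16.507, 20.546, 0.682, 0, -70.136, -16.507], TCP at [0.675, -0, 0.244] pointing down, gripper open.
Joint ranges: [-176.03, 176.03], [-82.01, 121.73], [-58.28, 71.71], [-173.87, 95.51], [-174.79, -0.11], [-173.66, 173.66]. Speed limits (degrees/s): [136.94, 136.94, 172.46, 180, 180, 180].

### API

Orientations are given as [roll, pitch, yaw] about the fixed x, y, z axes, in that order (R = Rz(yaw) Ry(pitch) Rx(roll)).
In Python, from plant import r, capture, camera_info gives the robot as it stands. The module is installed in compiled form; this text tells all that it offers.
- The arm moves only by the tool apply_moves, never from a script. Its argument "deltas" is a list of rows, each an object of numbers: "tx", "ty", "tz": the shift along the tool's x, y, z in m; "turn": the turn about the tool's y in rad; "gripper": the finger opening in m, from 0 to 0.0876. A call has 1 to 5 rows; each row is the pose to reach, as a shift and turn from the pose commanded when the call began, along the tool's axes at that moment; what a row does not reach only later rows make up. A row lasts 1/10 s, in which the tool goes at most 50 mm and 8.59 degrees, less where a joint would pass 70% of its speed; a pose out of reach is approached as far as the arm can. A call with a gripper value outside its range is refused whole. The fingers move at their own pace and stop on an object; "newtons" is the grip in N (left out, the last holds). Time passes only in rows, so rows that repeat a pose let the fingers close. It gives the time, the measured TCP pose, the force and the opening at its end, in the units of the state.
- r.get_state(): the state, without advancing time (a new reading comes with each control period).
- capture(name): name is "scene" or "side" or "wrist"; returns (picture, depth): 384x512x3 uint8, red, green, blue; 384x512 float32, m along the optical axis (not along the pixel's ray), 0 where there is no reading.
- camera_info(name): a dict with "K" (3x3 intrinsics, pixels), "k1" (the pictures are not rectified: a ray, as slopes to the right and down, at radius r is drawn at 1 + k1 r^2 times it, then the intrinsics apply), "eye" and "orientation" of the camera in the world; the wrist camera has in their place "tool_from_camera" (4x4, takes a point from camera to tool coordinates, whose origin is the TCP and whose axes are the tool frame's). Camera axes: x right, y up, looking along -z (the intrinsics and any distortion apply to the point x, -y, -z); pixel columns grow to the right and rows downward; lengths in m; the calibration is good to about 2 mm. A picture is of the moment at which its call begins: read the wrist's pose just before it. camera_info takes no time and is no camera call.
- r.close_job(): hands the job in, once; it reports no verdict.
The state is a dict: "time_s": time; "joints": joint angles; "qd": joint speeds; "joint_torque": joint torques, N m; "tcp_pos": TCP position; "eef_rot": TCP orientation; "contact_force": force on the tool from outside, world axes, zero at the start; "moment": the same for the moment, N m; "gripper_width": finger opening in m.
Only numpy, scipy, OpenCV 4.12 (cv2) and the standard library are available. Lean on these libraries where they do the work, as an engineer would, in place of code of your own. Each camera call takes 0.05 s, during which the arm holds its last target.

### The job

Make up the two decoration trays for the side tables: on the long tray with the handle, stand the little house in the middle compartment, the tall candle in the compartment next to the handle and the short candle in the one farthest from it; on the tray without a handle, stand the star-shaped tea-light holder in the large compartment and the hand bell in the small one. Set each piece down upright and flat on the compartment's floor, never dropping it, and leave the round tea-light holder, the tree and the urn standing where they are.

Things in the scene. Friction and masses are not known exactly. Their poses are not given: they have to be found in the camera images.
- long_tray: Long wooden tray, fixed: 236 (x) x 86 mm (y) plus a 60 mm flat handle tab with a dark spot beyond its -x end. Three compartments in a row, each 72 (x) x 76 mm (y) inside, centres x = -77 (by the handle), 0, +77 mm, y = 0. Floor 6 mm thick; rim and dividers 5 mm thick, tops 18 mm above the table. Origin: centre of the underside without the tab, on the table; z up.
- square_tray: Shorter wooden tray without handle, fixed: 195 (x) x 114 mm (y). Two compartments: large, 104 x 104 mm inside, centre x = -40.5 mm; small, 76 (x) x 104 mm (y), centre x = +54.5 mm; both y = 0. Floor 6 mm thick; rim and divider 5 mm thick, tops 18 mm above the table. Origin: centre of its underside, on the table; z up.
- house: Little white ceramic house: 46 (x) x 52 mm (y), walls 50 mm high, gable roof with its ridge along x, 76 mm above the foot. The gable ends at x = +23 and -23 mm are flat and upright, each with one small dark window: pinch across these, about 50 mm above the foot. Origin: centre of its underside; z up.
- tall_candle: Tall ivory pillar candle: upright solid cylinder, 44 mm in diameter, 100 mm high, with a short wick (look only). Origin: centre of its underside; z up.
- short_candle: Short, wide ivory candle: upright solid cylinder, 56 mm in diameter, 50 mm high, with a short wick (look only). Pinch its upper part, with the fingertips at least 15 mm above its foot, so that the fingers clear the tray's rim. Origin: centre of its underside; z up.
- star_holder: Steel tea-light holder with a five-pointed star as its foot: star 10 mm thick, points 42 mm from the centre; in its middle an upright cylindrical cup, 38 mm in diameter, from 10 to 48 mm above the foot's underside. Pinch it by the cup. Origin: centre of its underside; z up.
- bell: Brass hand bell standing on its mouth: mouth 56 mm in diameter, narrowing to 20 mm at 44 mm height; above it an upright round dark wooden handle, 16 mm in diameter, from 44 to 85 mm, ending in a 20 mm ball whose top is at 100 mm. Pinch it by the handle, about 72 mm above its foot. Origin: centre of its underside; z up.
- round_holder: Steel tea-light holder like the star one, but with a plain round foot, 72 mm in diameter, 10 mm thick; cup 38 mm in diameter up to 48 mm. Not part of the sets: it stays where it is. Origin: centre of its underside; z up.
- tree: White ceramic fir tree of three round tiers on a round wooden foot, 64 mm in diameter, 112 mm high. Not part of the sets: it stays where it is. Origin: centre of its underside; z up.
- urn: Small brass lidded urn, round, 58 mm in diameter, 90 mm high. Not part of the sets: it stays where it is. Origin: centre of its underside; z up.
Mind the look-alikes: they are no part of the job. Leave any green look-alike of the star_holder alone.

How it is judged (in metres and radians):
At the end, for the whole second after the job is handed in: Each of the five pieces stands released, still and upright (0.1 rad), its foot on the floor (3 to 10 mm above the tray's underside) of its own compartment, within 15 to 26 mm of its centre (anywhere inside the walls); round holder, tree and urn upright within 30 mm of their starts (x of tall_candle in the frame of long_tray between -0.093 and -0.061 m and y of tall_candle in the frame of long_tray between -0.018 and 0.018 m and z of tall_candle in the frame of long_tray between 0.003 and 0.01 m and angle between each of tall_candle, house, short_candle, star_holder, bell, tree, urn, round_holder's own z axis and vertical below 0.1 rad and linear speed of each of tall_candle, house, short_candle, star_holder, bell below 0.02 m/s and contact force between the fingers and tall_candle below 0.2 N and x of house in the frame of long_tray between -0.016 and 0.016 m and y of house in the frame of long_tray between -0.018 and 0.018 m and z of house in the frame of long_tray between 0.003 and 0.01 m and contact force between the fingers and house below 0.2 N and x of short_candle in the frame of long_tray between 0.061 and 0.093 m and y of short_candle in the frame of long_tray between -0.018 and 0.018 m and z of short_candle in the frame of long_tray between 0.003 and 0.01 m and contact force between the fingers and short_candle below 0.2 N and x of star_holder in the frame of square_tray between -0.0605 and -0.0205 m and y of star_holder in the frame of square_tray between -0.02 and 0.02 m and z of star_holder in the frame of square_tray between 0.003 and 0.01 m and contact force between the fingers and star_holder below 0.2 N and x of bell in the frame of square_tray between 0.0395 and 0.0695 m and y of bell in the frame of square_tray between -0.026 and 0.026 m and z of bell in the frame of square_tray between 0.003 and 0.01 m and contact force between the fingers and bell below 0.2 N and distance of each of tree, urn, round_holder from where it was at the start of the episode below 0.03 m); the robot touches nothing.
It fails at once if a piece is let go of in mid-air, 45 mm or more above the table ((height (world z) of tall_candle above 0.045 m and contact force between the fingers and tall_candle below 0.05 N) or (height (world z) of house above 0.045 m and contact force between the fingers and house below 0.05 N) or (height (world z) of short_candle above 0.045 m and contact force between the fingers and short_candle below 0.05 N) or (height (world z) of star_holder above 0.045 m and contact force between the fingers and star_holder below 0.05 N) or (height (world z) of bell above 0.045 m and contact force between the fingers and bell below 0.05 N)).
It fails at once if the round holder, the tree or the urn is moved more than 30 mm or tipped over ((distance of tree from where it was at the start of the episode above 0.03 m or angle between tree's own z axis and vertical above 0.3 rad) or (distance of urn from where it was at the start of the episode above 0.03 m or angle between urn's own z axis and vertical above 0.3 rad) or (distance of round_holder from where it was at the start of the episode above 0.03 m or angle between round_holder's own z axis and vertical above 0.3 rad)).
It also fails if it takes over 125 s, if anything falls off the work surface, if the arm or the gripper's body presses on something with over 40 N, if the wrist force passes 120 N, or if a joint passes its speed limit or range.

## Working session

There is one attempt and no reset: what is moved stays moved. The work goes in short steps, Python scripts to look and compute and a tool call to move; the robot and the scene stay as the last step left them, time stands still between calls to the robot, and variables do not carry over. Pictures are saved under pics/ and viewed, and the job is handed in when it is done.

Besides the shell and the picture viewer there is one more tool, called after ">>>" as name(argument=value, ...) on one line, values as JSON. apply_moves: Moves the arm, as the interface text tells. Its arguments: {"type":"object","properties":{"deltas":{"type":"array","items":{"type":"object","properties":{"tx":{"type":"number"},"ty":{"type":"number"},"tz":{"type":"number"},"turn":{"type":"number"},"gripper":{"type":"number"}}}},"newtons":{"type":"number"}},"required":["deltas"]}

```bash
mkdir -p pics; ls; cat > h.py <<'E'
import numpy as np,cv2
from plant import r,capture,camera_info
from scipy.spatial.transform import Rotation as Ro
def R(rpy): return Ro.from_euler('xyz',rpy,degrees=True).as_matrix()
def save(n,im): cv2.imwrite('pics/'+n+'.png',im[:,:,::-1])
E
python3 - <<'E'
from h import *
print(r.get_state())
for n in ['scene','side','wrist']:
    print(n,camera_info(n))
for n in ['scene','side','wrist']:
    s=r.get_state()
    p,d=capture(n); save(n+'0',p); np.savez(n+'0.npz',p=p,d=d,tcp=s['tcp_pos'],rot=s['eef_rot'])
E
```

```text
pics
{'time_s': 0.0, 'joints': array([ 1.65064442e+01,  2.05913962e+01,  6.33113147e-01, -2.12256155e-02,
       -7.01365461e+01, -1.65087844e+01]), 'qd': array([-0.03334417,  0.02585109, -0.03897566, -0.07173073,  0.04849962,
       -0.05510944]), 'joint_torque': array([-8.00930356e-04, -5.82726967e+01,  2.93058443e+01,  6.99745238e+00,
        6.93249181e-03, -2.06530804e-04]), 'tcp_pos': array([ 6.74524789e-01, -2.71833993e-05,  2.42614619e-01]), 'eef_rot': array([-8.99034096e+01,  7.81883275e-03,  8.99904379e+01]), 'contact_force': array([-0.05344098,  0.33592023, -0.64840852]), 'moment': array([-0.00223299, -0.02140121, -0.0100047 ]), 'gripper_width': 0.08793819672151879}
scene {'K': array([[377.27332982,   0.        , 251.4266455 ],
       [  0.        , 377.27332982, 186.67353761],
       [  0.        ,   0.        ,   1.        ]]), 'k1': -0.11471041362419028, 'eye': array([ 1.15792595, -0.27090027,  0.72429055]), 'orientation': array([45.49336519, -0.33801459, 67.47789123])}
side {'K': array([[425.78237906,   0.        , 252.71096117],
       [  0.        , 425.78237906, 193.23091624],
       [  0.        ,   0.        ,   1.        ]]), 'k1': -0.15481501170503936, 'eye': array([0.39945463, 0.72959761, 0.59253367]), 'orientation': array([  53.86876743,   -1.04977407, -172.27911287])}
wrist {'K': array([[285.96677457,   0.        , 257.43180989],
       [  0.        , 285.96677457, 189.86735749],
       [  0.        ,   0.        ,   1.        ]]), 'k1': 0.00018465376767298124, 'tool_from_camera': array([[ 9.02408451e-04, -9.66166748e-01, -2.57916655e-01,
        -6.98070436e-02],
       [-5.10423849e-04,  2.57916282e-01, -9.66167134e-01,
        -1.41884754e-01],
       [ 9.99999463e-01,  1.00352420e-03, -2.60408718e-04,
        -2.93707730e-04],
       [ 0.00000000e+00,  0.00000000e+00,  0.00000000e+00,
         1.00000000e+00]])}
```

View pics/scene0.png

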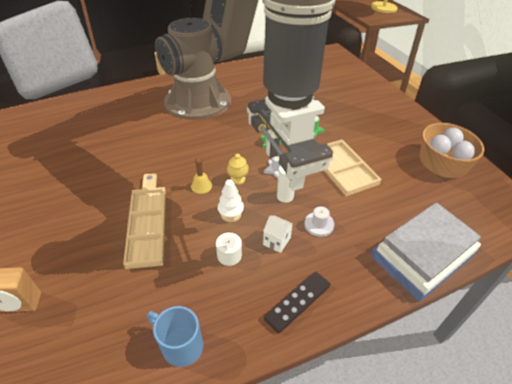

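View pics/side0.png

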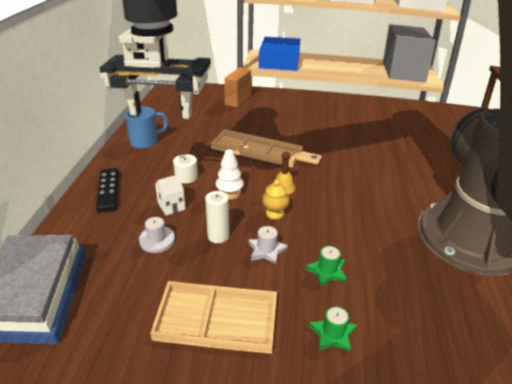

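View pics/wrist0.png

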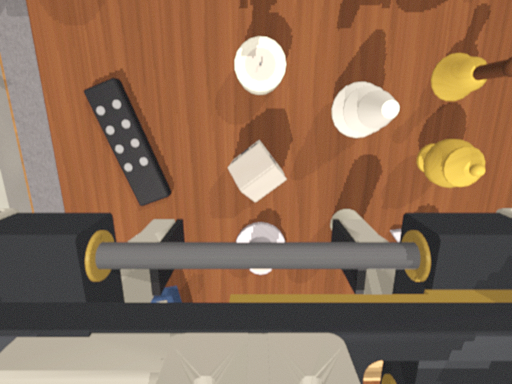

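```bash
cat >> h.py <<'E'
def cloud(name,p,d,tcp=None,rot=None):
    ci=camera_info(name);K=ci['K']
    v,u=np.mgrid[0:384,0:512]
    pts=np.stack([u,v],-1).reshape(-1,1,2).astype(np.float64)
    n=cv2.undistortPoints(pts,K,np.array([ci['k1'],0,0,0.])).reshape(384,512,2)
    z=d.astype(float)
    c=np.stack([n[...,0]*z,-n[...,1]*z,-z],-1)
    if name=='wrist':
        T=ci['tool_from_camera']; c=c@T[:3,:3].T+T[:3,3]
        w=c@R(rot).T+tcp
    else: w=c@R(ci['orientation']).T+ci['eye']
    w[z<=0]=np.nan
    return w
def topdown(w,p,x0,x1,y0,y1,s,zmax=0.15):
    # picture: up=+x, left=+y
    H=int((x1-x0)/s);W=int((y1-y0)/s)
    im=np.zeros((H,W,3),np.uint8);hm=np.full((H,W),-1.)
    q=w.reshape(-1,3);c=p.reshape(-1,3)
    ok=np.isfinite(q[:,0])&(q[:,2]<zmax)&(q[:,0]>x0)&(q[:,0]<x1)&(q[:,1]>y0)&(q[:,1]<y1)
    q=q[ok];c=c[ok];o=np.argsort(q[:,2]);q=q[o];c=c[o]
    i=((x1-q[:,0])/s).astype(int).clip(0,H-1);j=((y1-q[:,1])/s).astype(int).clip(0,W-1)
    im[i,j]=c;hm[i,j]=q[:,2]
    return im,hm
E
python3 - <<'E'
from h import *
for n in ['scene','side','wrist']:
    f=np.load(n+'0.npz');w=cloud(n,f['p'],f['d'],f['tcp'],f['rot']);np.save(n+'0w.npy',w)
    im,hm=topdown(w,f['p'],0.2,0.95,-0.5,0.5,0.002)
    im=cv2.dilate(im,np.ones((2,2)))
    im=cv2.resize(im,None,fx=1.5,fy=1.5,interpolation=cv2.INTER_NEAREST)
    for k in range(0,11):
        x=int((0.5-(-0.5+0.1*k))/0.002*1.5); cv2.line(im,(x,0),(x,600),(255,255,255),1); cv2.putText(im,'%.1f'%(-0.5+.1*k),(x,10),0,.4,(0,255,255))
    for k in range(2,10):
        y=int((0.95-.1*k)/0.002*1.5); cv2.line(im,(0,y),(800,y),(255,255,255),1); cv2.putText(im,'%.1f'%(.1*k),(0,y),0,.4,(0,255,255))
    save('td_'+n,im)
    z=w[...,2];print(n,np.nanmedian(z[(abs(z)<.01)]), w[...,:].reshape(-1,3)[::40000])
E
```

```text
scene 0.002078559405752911 [[-1.16725551e+00 -7.36926924e-01  1.59596343e-01]
 [-7.23589996e-01 -4.89555955e-01 -1.52838839e-01]
 [ 2.18986971e-01 -2.79307485e-01  2.27265807e-03]
 [ 5.77749501e-01 -1.81999502e-01  1.98938698e-03]
 [ 8.23658531e-01 -1.17422087e-01 -4.04691466e-04]]
side -2.1027806932472082e-05 [[ 1.61343638e+00 -7.91062178e-01  3.05319124e-01]
 [ 1.63546346e+00 -1.18273139e+00 -1.87559363e-01]
 [ 8.52872381e-01 -1.90932035e-01  4.13051855e-04]
 [ 6.03519830e-01  8.69292606e-02  1.93537923e-05]
 [ 4.45003180e-01  2.71968279e-01  6.52833738e-03]]
wrist 0.0006423715155237653 [[ 1.56080705e+00 -4.49285518e-01 -7.39668175e-01]
 [ 9.18095350e-01 -1.13360357e-01 -4.90958962e-04]
 [ 8.40407186e-01 -1.74019314e-02  1.87752886e-02]
 [ 7.69218955e-01  9.85120868e-02  9.88689334e-04]
 [ 6.75365319e-01 -2.56783650e-02  3.28263636e-01]]
```

View pics/td_scene.png

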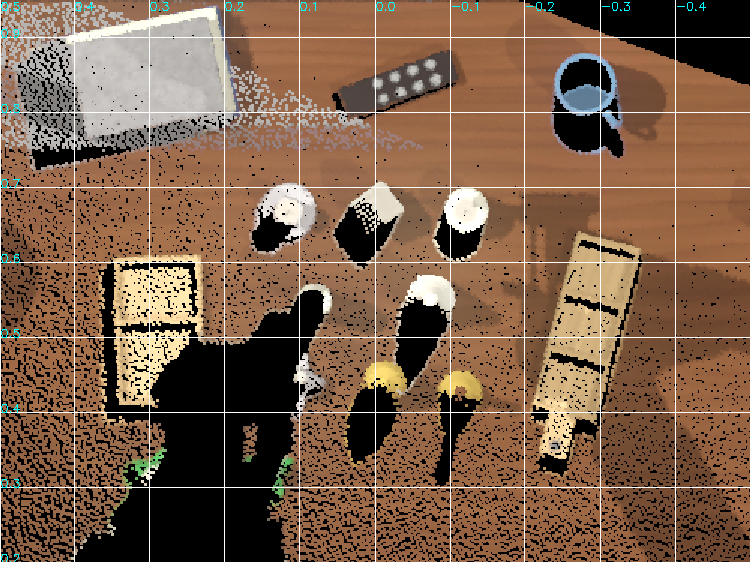

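View pics/td_side.png

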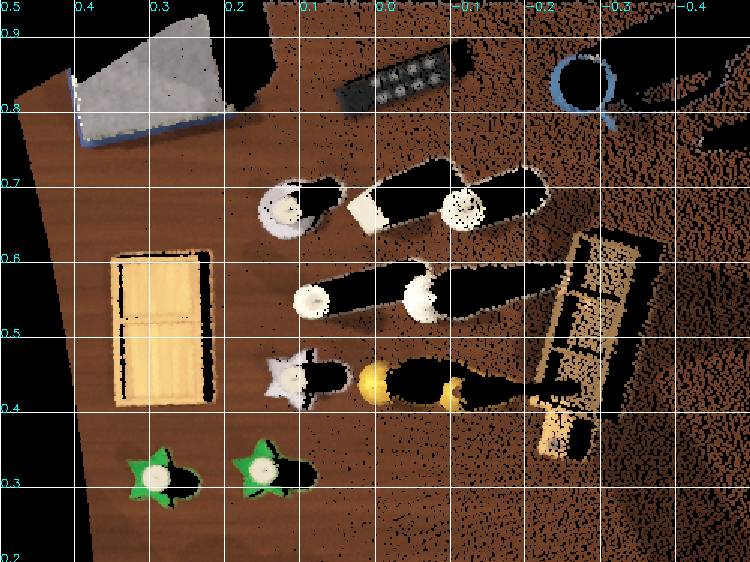

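View pics/td_wrist.png

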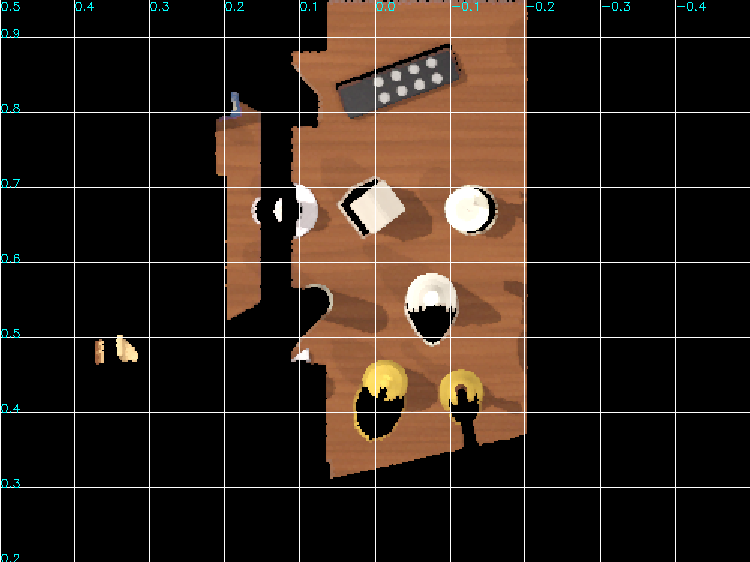

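```bash
cat > fit.py <<'E'
from h import *
from scipy.optimize import least_squares
W={};P={}
for n in ['scene','side','wrist']:
    W[n]=np.load(n+'0w.npy');P[n]=np.load(n+'0.npz')['p']
def pick(n,cx,cy,rad,z0,z1):
    w=W[n];m=(np.hypot(w[...,0]-cx,w[...,1]-cy)<rad)&(w[...,2]>z0)&(w[...,2]<z1)
    return w[m],P[n][m]
def circ(q,rr):
    # fit side-surface points circle of known radius
    f=lambda c:np.hypot(q[:,0]-c[0],q[:,1]-c[1])-rr
    s=least_squares(f,[q[:,0].mean(),q[:,1].mean()],loss='soft_l1',f_scale=.001)
    return s.x,np.median(abs(f(s.x)))
def disc(q):
    c,rr=cv2.minEnclosingCircle(q[:,:2].astype(np.float32));return c,rr
for nm,cx,cy,rad,z0,z1,top in [('short',.67,-.12,.045,.04,.055,.05),('tall',.55,.085,.035,.09,.105,.1),('rholder',.67,.115,.03,.03,.055,.048),('star',.44,.11,.03,.03,.055,.048),('tree',.55,-.07,.05,0.01,.12,.112),('urn',.44,-.01,.045,.01,.1,.09),('bell',.43,-.115,.045,.01,.12,.1)]:
    for n in W:
        q,c=pick(n,cx,cy,rad,z0,z1)
        if len(q)<30: continue
        print(nm,n,len(q),'zmax %.3f'%np.percentile(q[:,2],98),end=' ')
        if nm in('short','tall','rholder','star'):
            t=q[q[:,2]>top-.006];
            if len(t)<15: continue
            cc,rr=disc(t);print('top med',np.round(np.median(t,0),4),'disc',np.round(cc,4),round(rr,4))
        else:
            for a,b in [(.01,.02),(.02,.03),(.03,.04),(.05,.06),(.06,.07),(.07,.08),(.08,.09),(.09,.115)]:
                t=q[(q[:,2]>a)&(q[:,2]<b)]
                if len(t)>5: print((a,len(t)),np.round(t[:,:2].min(0),3),np.round(t[:,:2].max(0),3),end=' ')
            print()
# house
for n in W:
    q,c=pick(n,.67,.0,.05,.052,.085)
    def f(p):
        u=-(q[:,0]-p[0])*np.sin(p[2])+(q[:,1]-p[1])*np.cos(p[2])
        return q[:,2]-(p[3]-abs(u))
    b=min((least_squares(f,[.67,0,t,.076],loss='soft_l1',f_scale=.002) for t in np.radians(np.arange(-90,90,15))),key=lambda s:s.cost)
    yaw=b.x[2];e=np.array([np.cos(yaw),np.sin(yaw)]);a=q[:,:2]@e
    nn=np.array([-e[1],e[0]]);mid=(np.percentile(a,1)+np.percentile(a,99))/2
    off=b.x[:2]@nn
    print('house',n,len(q),np.round(b.x,4),np.degrees(yaw)%180,'len',np.ptp(a),'centre',np.round(mid*e+off*nn,4),b.cost)
# trays
for nm,cx,cy,rad in [('long',.525,-.285,.15),('square',.51,.285,.125)]:
    for n in W:
        q,c=pick(n,cx,cy,rad,.0145,.022)
        ok=(c[:,0].astype(int)-c[:,2]>25)
        q=q[ok]
        if len(q)<100: continue
        rc=cv2.minAreaRect(q[:,:2].astype(np.float32));print(nm,n,len(q),rc)
        im,hm=topdown(q[None],np.full((1,len(q),3),255,np.uint8),cx-.17,cx+.17,cy-.17,cy+.17,.001)
        save(nm+'_'+n,cv2.resize(im,None,fx=1.5,fy=1.5))
E
python3 fit.py
```

```text
short scene 461 zmax 0.054 top med [ 0.6735 -0.1214  0.0518] disc [ 0.6701 -0.122 ] 0.0296
short side 269 zmax 0.052 top med [ 0.6696 -0.1128  0.0495] disc [ 0.6701 -0.1163] 0.0284
short wrist 2206 zmax 0.052 top med [ 0.6716 -0.1221  0.0508] disc [ 0.6717 -0.1218] 0.028
tall scene 54 zmax 0.104 top med [0.5534 0.0659 0.1012] disc [0.5518 0.0685] 0.0167
tall side 317 zmax 0.101 top med [0.5481 0.0889 0.0995] disc [0.5486 0.0849] 0.0222
rholder scene 225 zmax 0.053 top med [0.6723 0.1157 0.0501] disc [0.6701 0.1186] 0.0203
rholder side 305 zmax 0.051 top med [0.6692 0.1229 0.0489] disc [0.6708 0.1192] 0.0195
rholder wrist 72 zmax 0.050 top med [0.6706 0.1289 0.049 ] disc [0.6706 0.1276] 0.0139
star scene 67 zmax 0.053 top med [0.4499 0.0983 0.0503] disc [0.4507 0.0998] 0.0116
star side 315 zmax 0.050 top med [0.4452 0.1148 0.0477] disc [0.4454 0.1114] 0.0195
tree scene 672 zmax 0.114 (0.01, 31) [ 0.559 -0.097] [ 0.577 -0.053] (0.02, 11) [ 0.572 -0.096] [ 0.582 -0.049] (0.03, 148) [ 0.53  -0.104] [ 0.583 -0.041] (0.05, 52) [ 0.548 -0.098] [ 0.578 -0.047] (0.06, 105) [ 0.536 -0.097] [ 0
[... 3121 characters left out ...]
1416628 len 0.04845887771534263 centre [0.6734 0.0019] 0.0009939336267341845
house wrist 1853 [0.7009 0.0172 0.6509 0.0791] 37.2948979140246 len 0.04715515434538953 centre [ 0.6751 -0.0025] 0.0008781067133753929
long scene 776 ((0.5053849220275879, -0.2780917286872864), (0.08852636069059372, 0.25711750984191895), 75.39136505126953)
long side 482 ((0.50663822889328, -0.27629178762435913), (0.09359537810087204, 0.258721262216568), 75.30083465576172)
square scene 409 ((0.5093987584114075, 0.29181087017059326), (0.11765368282794952, 0.20076996088027954), 89.12400817871094)
square side 1321 ((0.5107489228248596, 0.29124656319618225), (0.19612112641334534, 0.11735519021749496), 1.9942333698272705)
```

```bash
cat > fit2.py <<'E'
from fit import *
print('-----')
for nm,c0,yaw0,L,Wd,div in [('long',(.515,-.28),-14.7,.236,.086,[-.0385,.0385]),('square',(.51,.288),1,.195,.114,[.014])]:
    # rim centre-line distance fit
    for n in ('scene','side'):
        q,c=pick(n,*c0,.15,.0145,.024); q=q[c[:,0].astype(int)-c[:,2]>25]
        if len(q)<100: continue
        hx,hy=L/2-.0025,Wd/2-.0025
        def f(p):
            C,S=np.cos(p[2]),np.sin(p[2]);u=(q[:,0]-p[0])*C+(q[:,1]-p[1])*S;v=-(q[:,0]-p[0])*S+(q[:,1]-p[1])*C
            ds=[]
            for x in [-hx,hx]+div: ds.append(np.hypot(u-x,np.maximum(abs(v)-hy,0)))
            for y in (-hy,hy): ds.append(np.hypot(v-y,np.maximum(abs(u)-hx,0)))
            return np.maximum(np.min(ds,0)-.0025,0)
        b=min((least_squares(f,[c0[0]+dx,c0[1]+dy,np.radians(yaw0)],loss='soft_l1',f_scale=.001) for dx in(-.02,-.01,0,.01) for dy in (-.01,0,.01)),key=lambda s:s.cost)
        print(nm,n,len(q),np.round(b.x,4),np.degrees(b.x[2]),b.cost,np.mean(b.fun<.001))
E
python3 fit2.py | sed -n '/-----/,$p'
```

```text
-----
long scene 852 [ 0.5135 -0.2802 -0.2582] -14.791029179897656 0.0015245099621152849 0.778169014084507
long side 513 [ 0.5125 -0.2774 -0.2535] -14.525759409950984 0.0012550469163593275 0.6354775828460039
square scene 431 [0.5098 0.2892 0.028 ] 1.605857400180717 4.8382783908539635e-05 0.91415313225058
square side 1321 [0.5101 0.2914 0.0302] 1.7315083548662251 3.2390716262927394e-05 0.9833459500378501
```

View pics/long_scene.png

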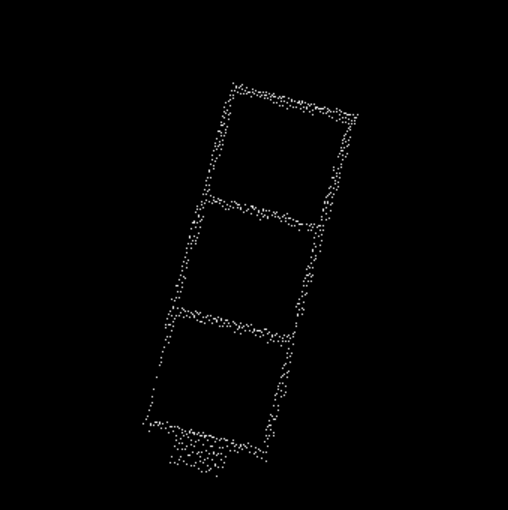

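View pics/square_side.png

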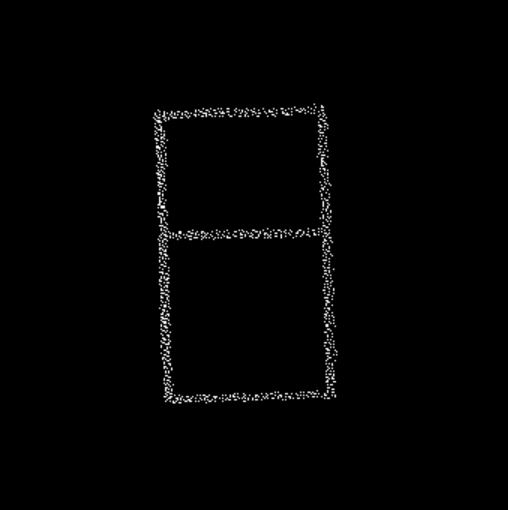

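```bash
cat >> h.py <<'E'
def plan(x,y,z,jaw=None):
    """world TCP target, jaw axis angle deg (mod 180) -> tool deltas"""
    s=r.get_state();M=R(s['eef_rot'])
    d=M.T@(np.array([x,y,z])-s['tcp_pos'])
    cur=np.degrees(np.arctan2(M[1,2],M[0,2]));t=0
    if jaw is not None: t=(jaw-cur+90)%180-90
    print('t',s['time_s'],'tcp',np.round(s['tcp_pos'],4),'jaw',round(cur,2),'q',np.round(s['joints'],1),'F',np.round(s['contact_force'],2),'w',round(s['gripper_width'],4))
    print('  tx %.4f ty %.4f tz %.4f turn %.4f (ccw %.1f)'%(*d,-np.radians(t),t))
E
python3 -c "
from h import *
plan(.6745,-.002,.16,37.1)"
```

```text
t 0.15 tcp [ 0.6747 -0.      0.2429] jaw 180.0 q [ 16.5  20.6   0.6  -0.  -70.1 -16.5] F [ 1.12  0.16 -1.02] w 0.0874
  tx -0.0019 ty 0.0829 tz 0.0001 turn -0.6476 (ccw 37.1)
```

>>> apply_moves(deltas=[{"tx": -0.002, "ty": 0.03, "tz": 0, "turn": -0.13, "gripper": 0.0876}, {"tx": -0.002, "ty": 0.06, "tz": 0, "turn": -0.26, "gripper": 0.0876}, {"tx": -0.002, "ty": 0.083, "tz": 0, "turn": -0.39, "gripper": 0.0876}, {"tx": -0.002, "ty": 0.083, "tz": 0, "turn": -0.52, "gripper": 0.0876}, {"tx": -0.002, "ty": 0.083, "tz": 0, "turn": -0.648, "gripper": 0.0876}], newtons=30)

```text
time_s: 0.65
tcp_pos: [0.6742, -0.0022, 0.1589]
eef_rot: [-89.8, -0.1, 127.4]
contact_force: [1.2, -0.5, 1.1]
gripper_width: 0.0877
```

```bash
python3 -c "
from h import *
plan(.6745,-.002,.048,37.1)
s=r.get_state();p,d=capture('wrist');save('w1',p);np.savez('wrist1.npz',p=p,d=d,tcp=s['tcp_pos'],rot=s['eef_rot'])"
```

```text
t 0.65 tcp [ 0.6742 -0.0022  0.1589] jaw -142.57 q [ 16.3  23.9  -5.6  -0.  -60.6  21.1] F [ 1.17 -0.53  1.09] w 0.0877
  tx -0.0001 ty 0.1109 tz -0.0006 turn 0.0058 (ccw -0.3)
```

View pics/w1.png

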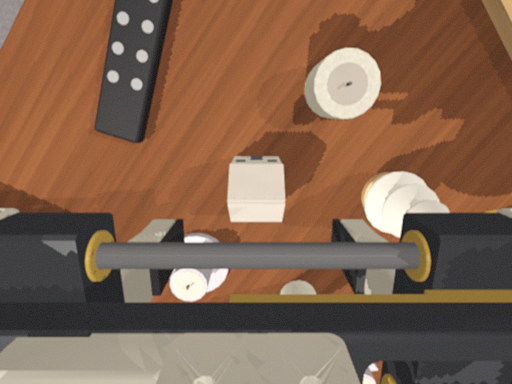

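The house (cols 228–286, centre 257) is centred and square between the jaws (optical centre 257). I'll go down.

>>> apply_moves(deltas=[{"ty": 0.03, "gripper": 0.0876}, {"ty": 0.06, "gripper": 0.0876}, {"ty": 0.09, "gripper": 0.0876}, {"ty": 0.111, "gripper": 0.0876}, {"ty": 0.111, "gripper": 0.0876}])

```text
invalid input at $.deltas[0]: expected keys tx, ty, tz, turn, gripper
```

>>> apply_moves(deltas=[{"gripper": 0.03}, {"gripper": 0.03}, {"gripper": 0.03}, {"gripper": 0.03}, {"gripper": 0.03}], newtons=30)

```text
invalid input at $.deltas[0]: expected keys tx, ty, tz, turn, gripper
```

>>> apply_moves(deltas=[{"tx": 0, "ty": 0.03, "tz": 0, "turn": 0, "gripper": 0.0876}, {"tx": 0, "ty": 0.06, "tz": 0, "turn": 0, "gripper": 0.0876}, {"tx": 0, "ty": 0.09, "tz": 0, "turn": 0, "gripper": 0.0876}, {"tx": 0, "ty": 0.111, "tz": 0, "turn": 0, "gripper": 0.0876}, {"tx": 0, "ty": 0.111, "tz": 0, "turn": 0, "gripper": 0.0876}])

```text
time_s: 1.2
tcp_pos: [0.6726, -0.0024, 0.046]
eef_rot: [-89.7, -0.2, 127.0]
contact_force: [-0.9, 0.3, 0.4]
gripper_width: 0.0868
```

>>> apply_moves(deltas=[{"tx": 0, "ty": 0, "tz": 0, "turn": 0, "gripper": 0.03}, {"tx": 0, "ty": 0, "tz": 0, "turn": 0, "gripper": 0.03}, {"tx": 0, "ty": 0, "tz": 0, "turn": 0, "gripper": 0.03}, {"tx": 0, "ty": 0, "tz": 0, "turn": 0, "gripper": 0.03}, {"tx": 0, "ty": 0, "tz": 0, "turn": 0, "gripper": 0.03}], newtons=30)

```text
time_s: 1.7
tcp_pos: [0.6753, -0.0019, 0.0504]
eef_rot: [-90.1, 0.0, 127.1]
contact_force: [-0.6, 0.0, -0.1]
gripper_width: 0.053
```

```bash
python3 -c "
from h import *
plan(.6745,-.002,.18,75.3)"
```

```text
t 1.7 tcp [ 0.6753 -0.0019  0.0504] jaw -142.88 q [ 16.3  30.  -11.7   0.  -48.2  20.8] F [-0.56  0.04 -0.08] w 0.053
  tx 0.0003 ty -0.1296 tz 0.0005 turn -0.6664 (ccw 38.2)
```

>>> apply_moves(deltas=[{"tx": 0, "ty": 0, "tz": 0, "turn": 0, "gripper": 0.03}, {"tx": 0, "ty": 0, "tz": 0, "turn": 0, "gripper": 0.03}, {"tx": 0, "ty": 0, "tz": 0, "turn": 0, "gripper": 0.03}, {"tx": 0, "ty": 0, "tz": 0, "turn": 0, "gripper": 0.03}, {"tx": 0, "ty": 0, "tz": 0, "turn": 0, "gripper": 0.03}], newtons=30)

```text
time_s: 2.2
tcp_pos: [0.6752, -0.002, 0.05]
eef_rot: [-90.0, 0.0, 127.1]
contact_force: [-1.2, 1.0, 5.4]
gripper_width: 0.046
```

```bash
python3 -c "
from h import *
plan(.6745,-.002,.18,75.3)"
```

```text
t 2.2 tcp [ 0.6752 -0.002   0.05  ] jaw -142.87 q [ 16.3  30.  -11.7   0.  -48.2  20.8] F [-1.18  0.99  5.4 ] w 0.046
  tx 0.0004 ty -0.1300 tz 0.0005 turn -0.6661 (ccw 38.2)
```

>>> apply_moves(deltas=[{"tx": 0, "ty": -0.015, "tz": 0, "turn": 0, "gripper": 0.03}, {"tx": 0, "ty": -0.045, "tz": 0, "turn": -0.1, "gripper": 0.03}, {"tx": 0, "ty": -0.075, "tz": 0, "turn": -0.2, "gripper": 0.03}, {"tx": 0, "ty": -0.105, "tz": 0, "turn": -0.3, "gripper": 0.03}, {"tx": 0, "ty": -0.13, "tz": 0, "turn": -0.4, "gripper": 0.03}])

```text
time_s: 2.7
tcp_pos: [0.675, -0.0021, 0.1819]
eef_rot: [-90.0, 0.0, 150.3]
contact_force: [0.0, -0.3, -1.8]
gripper_width: 0.0457
```

```bash
python3 -c "
from h import *
plan(.513,-.281,.18,75.3)"
```

```text
t 2.7 tcp [ 0.675  -0.0021  0.1819] jaw -119.72 q [ 16.3  22.9  -4.1   0.  -63.   43.9] F [ 0.05 -0.28 -1.76] w 0.0457
  tx 0.0025 ty 0.0017 tz 0.3226 turn -0.2621 (ccw 15.0)
```

>>> apply_moves(deltas=[{"tx": 0.0, "ty": 0, "tz": 0.025, "turn": -0.05, "gripper": 0.03}, {"tx": 0.0, "ty": 0, "tz": 0.065, "turn": -0.1, "gripper": 0.03}, {"tx": 0.001, "ty": 0, "tz": 0.11, "turn": -0.15, "gripper": 0.03}, {"tx": 0.001, "ty": 0, "tz": 0.155, "turn": -0.2, "gripper": 0.03}, {"tx": 0.001, "ty": 0, "tz": 0.2, "turn": -0.262, "gripper": 0.03}])

```text
time_s: 3.2
tcp_pos: [0.573, -0.176, 0.1801]
eef_rot: [-90.0, 0.0, 165.2]
contact_force: [0.7, -1.1, -2.0]
gripper_width: 0.0457
```

```bash
python3 -c "
from h import *
plan(.513,-.281,.18,75.3)"
```

```text
t 3.2 tcp [ 0.573  -0.176   0.1801] jaw -104.8 q [  1.6  16.3 -14.2  -0.  -59.5  73.6] F [ 0.68 -1.05 -2.01] w 0.0457
  tx 0.0311 ty 0.0001 tz 0.1169 turn -0.0017 (ccw 0.1)
```

>>> apply_moves(deltas=[{"tx": 0.011, "ty": 0, "tz": 0.042, "turn": 0, "gripper": 0.03}, {"tx": 0.022, "ty": 0, "tz": 0.082, "turn": 0, "gripper": 0.03}, {"tx": 0.031, "ty": 0, "tz": 0.117, "turn": 0, "gripper": 0.03}, {"tx": 0.031, "ty": 0, "tz": 0.117, "turn": 0, "gripper": 0.03}, {"tx": 0.031, "ty": 0, "tz": 0.117, "turn": 0, "gripper": 0.03}])

```text
time_s: 3.7
tcp_pos: [0.5135, -0.2806, 0.18]
eef_rot: [-90.0, 0.0, 164.9]
contact_force: [0.5, 0.6, -1.1]
gripper_width: 0.046
```

```bash
python3 -c "
from h import *
plan(.513,-.281,.056,75.3)
s=r.get_state();p,d=capture('wrist');save('w2',p);np.savez('wrist2.npz',p=p,d=d,tcp=s['tcp_pos'],rot=s['eef_rot'])"
```

```text
t 3.7 tcp [ 0.5135 -0.2806  0.18  ] jaw -105.07 q [ -9.5  15.  -16.   -0.  -59.   84.5] F [ 0.53  0.62 -1.07] w 0.046
  tx 0.0004 ty 0.1240 tz 0.0005 turn -0.0064 (ccw 0.4)
```

View pics/w2.png

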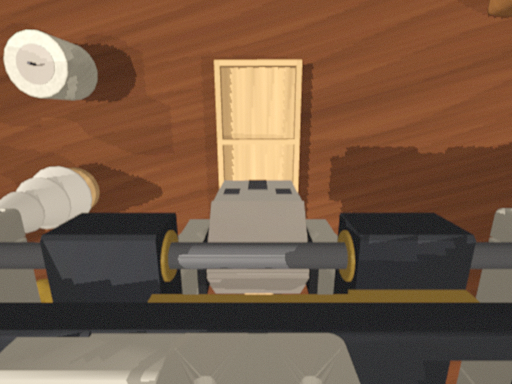

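```bash
cat > tr.py <<'E'
import sys
from h import *
def an(fn,c0,yaw,R0=.2):
    f=np.load(fn);w=cloud('wrist',f['p'],f['d'],f['tcp'],f['rot']);m=(w[...,2]>.014)&(w[...,2]<.022)
    q=w[m];a=np.radians(yaw);u=(q[:,0]-c0[0])*np.cos(a)+(q[:,1]-c0[1])*np.sin(a);v=-(q[:,0]-c0[0])*np.sin(a)+(q[:,1]-c0[1])*np.cos(a)
    k=(abs(u)<.15)&(abs(v)<.08);u=u[k];v=v[k]
    print('u hist');h,e=np.histogram(u,np.arange(-.13,.131,.002));print([(round(e[i],3),int(h[i])) for i in range(len(h)) if h[i]>60])
    h,e=np.histogram(v,np.arange(-.07,.071,.002));print('v',[(round(e[i],3),int(h[i])) for i in range(len(h)) if h[i]>30])
an('wrist2.npz',(.513,-.281),-14.7)
E
python3 tr.py
```

```text
u hist
[(np.float64(0.04), 151), (np.float64(0.042), 152), (np.float64(0.044), 79), (np.float64(0.116), 236), (np.float64(0.118), 192), (np.float64(0.12), 114)]
v [(np.float64(-0.044), 241), (np.float64(-0.042), 243), (np.float64(-0.04), 217), (np.float64(0.036), 170), (np.float64(0.038), 244), (np.float64(0.04), 241)]
```

>>> apply_moves(deltas=[{"tx": -0.001, "ty": 0.03, "tz": 0.001, "turn": -0.006, "gripper": 0.03}, {"tx": -0.002, "ty": 0.065, "tz": 0.001, "turn": -0.006, "gripper": 0.03}, {"tx": -0.002, "ty": 0.095, "tz": 0.002, "turn": -0.006, "gripper": 0.03}, {"tx": -0.002, "ty": 0.115, "tz": 0.002, "turn": -0.006, "gripper": 0.03}, {"tx": -0.002, "ty": 0.115, "tz": 0.002, "turn": -0.006, "gripper": 0.03}])

```text
time_s: 4.25
tcp_pos: [0.5142, -0.2807, 0.0616]
eef_rot: [-90.0, -0.3, 165.5]
contact_force: [-0.6, -0.0, -0.8]
gripper_width: 0.0457
```

```bash
python3 -c "
from h import *
plan(.516,-.282,.056,75.3)"
```

```text
t 4.25 tcp [ 0.5142 -0.2807  0.0616] jaw -104.54 q [ -9.5  22.6 -23.   -0.  -44.7  85. ] F [-0.6  -0.04 -0.78] w 0.0457
  tx -0.0021 ty 0.0056 tz 0.0008 turn 0.0028 (ccw -0.2)
```

>>> apply_moves(deltas=[{"tx": -0.001, "ty": 0, "tz": 0, "turn": 0, "gripper": 0.03}, {"tx": -0.002, "ty": 0.0, "tz": 0, "turn": 0, "gripper": 0.03}, {"tx": -0.002, "ty": 0.002, "tz": 0, "turn": 0, "gripper": 0.03}, {"tx": -0.002, "ty": 0.005, "tz": 0, "turn": 0, "gripper": 0.03}, {"tx": -0.002, "ty": 0.007, "tz": 0, "turn": 0, "gripper": 0.03}])

```text
time_s: 4.75
tcp_pos: [0.5176, -0.2828, 0.0578]
eef_rot: [-90.0, 0.0, 165.4]
contact_force: [-0.7, 0.4, -2.0]
gripper_width: 0.046
```

>>> apply_moves(deltas=[{"tx": 0, "ty": 0.001, "tz": 0, "turn": 0, "gripper": 0.03}, {"tx": 0, "ty": 0.001, "tz": 0, "turn": 0, "gripper": 0.03}, {"tx": 0, "ty": 0.002, "tz": 0, "turn": 0, "gripper": 0.03}, {"tx": 0, "ty": 0.002, "tz": 0, "turn": 0, "gripper": 0.03}, {"tx": 0, "ty": 0.002, "tz": 0, "turn": 0, "gripper": 0.03}])

```text
time_s: 5.25
tcp_pos: [0.5175, -0.2829, 0.0559]
eef_rot: [-90.0, 0.0, 165.4]
contact_force: [-1.3, 1.0, 3.6]
gripper_width: 0.0459
```

>>> apply_moves(deltas=[{"tx": 0, "ty": 0, "tz": 0, "turn": 0, "gripper": 0.05}, {"tx": 0, "ty": 0, "tz": 0, "turn": 0, "gripper": 0.06}, {"tx": 0, "ty": 0, "tz": 0, "turn": 0, "gripper": 0.07}, {"tx": 0, "ty": 0, "tz": 0, "turn": 0, "gripper": 0.07}, {"tx": 0, "ty": 0, "tz": 0, "turn": 0, "gripper": 0.07}])

```text
time_s: 5.75
tcp_pos: [0.5175, -0.2828, 0.0555]
eef_rot: [-90.0, -0.0, 165.4]
contact_force: [-0.7, 0.2, 0.3]
gripper_width: 0.0689
```

>>> apply_moves(deltas=[{"tx": 0, "ty": -0.02, "tz": 0, "turn": 0, "gripper": 0.07}, {"tx": 0, "ty": -0.05, "tz": 0, "turn": 0, "gripper": 0.0876}, {"tx": 0, "ty": -0.08, "tz": 0, "turn": 0, "gripper": 0.0876}, {"tx": 0, "ty": -0.11, "tz": 0, "turn": -0.1, "gripper": 0.0876}, {"tx": 0, "ty": -0.12, "tz": 0, "turn": -0.2, "gripper": 0.0876}])

```text
time_s: 6.25
tcp_pos: [0.5189, -0.2834, 0.1792]
eef_rot: [-89.9, 0.3, 177.1]
contact_force: [0.8, 0.7, -0.0]
gripper_width: 0.0869
```

```bash
python3 -c "
from h import *
plan(.6715,-.122,.16,90)
p,d=capture('scene');save('s2',p);np.savez('scene2.npz',p=p,d=d)"
```

```text
t 6.25 tcp [ 0.5189 -0.2834  0.1792] jaw -92.89 q [ -9.7  15.4 -15.6   0.1 -58.7  96.8] F [ 0.79  0.7  -0.04] w 0.0869
  tx -0.1442 ty 0.0196 tz -0.1689 turn -0.0504 (ccw 2.9)
```

View pics/s2.png

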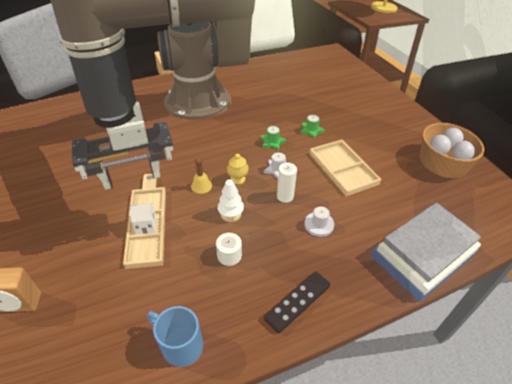

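The house stands upright in the middle compartment (pixel ~143,218). The tall candle, star and square tray can now be seen in full, so I'll refit those.

```bash
cat > f3.py <<'E'
from h import *
f=np.load('scene2.npz');w=cloud('scene',f['p'],f['d'])
for nm,cx,cy,rad,z0,z1 in [('short',.67,-.12,.04,.047,.06),('tall',.55,.085,.04,.097,.11),('star',.445,.11,.03,.045,.06),('rh',.67,.118,.03,.045,.06),('house',.516,-.282,.045,.055,.09)]:
    m=(np.hypot(w[...,0]-cx,w[...,1]-cy)<rad)&(w[...,2]>z0)&(w[...,2]<z1);q=w[m]
    print(nm,len(q),np.round(cv2.minEnclosingCircle(q[:,:2].astype(np.float32))[0],4),np.round((q.min(0)+q.max(0))/2,4),np.ptp(q,axis=0))
E
python3 f3.py; sed -e "s/np.load(n+'0w.npy')/np.load(n+'0w.npy') if n!='scene' else cloud('scene',np.load('scene2.npz')['p'],np.load('scene2.npz')['d'])/; s/np.load(n+'0.npz')\['p'\]/np.load((n+'0.npz') if n!='scene' else 'scene2.npz')['p']/" fit.py > fit_b.py; sed 's/from fit /from fit_b /' fit2.py > fit2_b.py; python3 fit2_b.py | sed -n '/-----/,$p'
```

```text
short 422 [ 0.6706 -0.1198] [ 0.6706 -0.1202  0.0527] [0.05742233 0.05473572 0.01130692]
tall 181 [0.5482 0.0822] [0.5484 0.0832 0.1031] [0.04371522 0.04305241 0.01215056]
star 108 [0.4456 0.1099] [0.4449 0.11   0.0515] [0.0369496  0.03815988 0.01232282]
rh 165 [0.6693 0.1167] [0.6693 0.1168 0.0508] [0.03919568 0.03753764 0.01112523]
house 395 [ 0.5184 -0.2815] [ 0.5167 -0.2813  0.071 ] [0.06170458 0.05657581 0.03199554]Traceback (most recent call last):
  File "fit2_b.py", line 1, in <module>
    from fit_b import *
  File "fit_b.py", line 38, in <module>
    nn=np.array([-e[1],e[0]]);mid=(np.percentile(a,1)+np.percentile(a,99))/2
                                   ~~~~~~~~~~~~~^^^^^
    return _quantile_unchecked(
        a, q, axis, out, overwrite_input, method, keepdims, weights)
    return _ureduce(a,
                    func=_quantile_ureduce_func,
    ...<5 lines>...
                    overwrite_input=overwrite_input,
                    method=method)
    r = func(a, **kwargs)
    result = _quantile(arr,
                       quantiles=q,
    ...<2 lines>...
                       out=out,
                       weights=wgt)
    slices_having_nans = np.isnan(arr[-1, ...])
                                  ~~~^^^^^^^^^
IndexError: index -1 is out of bounds for axis 0 with size 0
```

>>> apply_moves(deltas=[{"tx": -0.029, "ty": 0, "tz": -0.034, "turn": -0.025, "gripper": 0.0876}, {"tx": -0.058, "ty": 0, "tz": -0.068, "turn": -0.05, "gripper": 0.0876}, {"tx": -0.087, "ty": 0.0, "tz": -0.102, "turn": -0.05, "gripper": 0.0876}, {"tx": -0.116, "ty": 0.01, "tz": -0.136, "turn": -0.05, "gripper": 0.0876}, {"tx": -0.144, "ty": 0.02, "tz": -0.169, "turn": -0.05, "gripper": 0.0876}])

```text
time_s: 6.8
tcp_pos: [0.6715, -0.1204, 0.1547]
eef_rot: [-90.0, -0.0, 179.6]
contact_force: [0.5, -0.7, -0.8]
gripper_width: 0.0879
```

>>> apply_moves(deltas=[{"tx": 0, "ty": 0, "tz": 0, "turn": 0, "gripper": 0.0876}])

```text
time_s: 6.9
tcp_pos: [0.6724, -0.1182, 0.1522]
eef_rot: [-90.0, -0.2, 179.8]
contact_force: [0.3, -0.4, -0.6]
gripper_width: 0.0875
```

```bash
python3 -c "
from h import *
plan(.6713,-.1215,.035,90)
p,d=capture('wrist');save('w3',p)"
```

```text
t 6.9 tcp [ 0.6724 -0.1182  0.1522] jaw -90.2 q [  6.3  25.   -4.8  -0.  -60.3  83.5] F [ 0.26 -0.4  -0.65] w 0.0875
  tx 0.0008 ty 0.1172 tz 0.0034 turn -0.0035 (ccw 0.2)
```

View pics/w3.png

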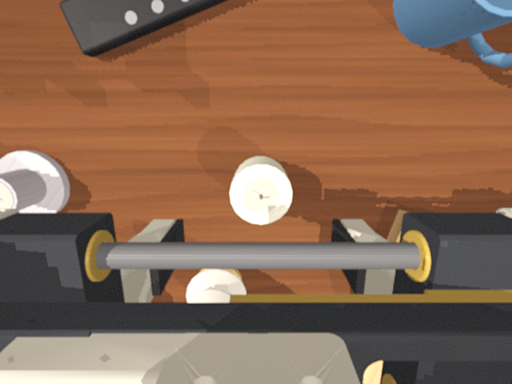

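>>> apply_moves(deltas=[{"tx": 0, "ty": 0.025, "tz": 0, "turn": 0, "gripper": 0.0876}, {"tx": 0, "ty": 0.05, "tz": 0, "turn": 0, "gripper": 0.0876}, {"tx": 0, "ty": 0.05, "tz": 0, "turn": 0, "gripper": 0.0876}, {"tx": 0, "ty": 0.05, "tz": 0, "turn": 0, "gripper": 0.0876}, {"tx": 0, "ty": 0.05, "tz": 0, "turn": 0, "gripper": 0.0876}])

```text
time_s: 7.45
tcp_pos: [0.6712, -0.1225, 0.1071]
eef_rot: [-90.0, 0.1, 179.7]
contact_force: [0.0, 0.5, -0.1]
gripper_width: 0.0875
```

```bash
python3 -c "
from h import *
plan(.6713,-.1215,.035,90)"
```

```text
t 7.45 tcp [ 0.6712 -0.1225  0.1071] jaw -90.31 q [  6.   27.1  -7.9   0.  -54.9  83.7] F [ 0.03  0.49 -0.07] w 0.0875
  tx 0.0000 ty 0.0721 tz -0.0010 turn -0.0055 (ccw 0.3)
```

>>> apply_moves(deltas=[{"tx": 0, "ty": 0.025, "tz": -0.001, "turn": 0, "gripper": 0.0876}, {"tx": 0, "ty": 0.05, "tz": -0.001, "turn": 0, "gripper": 0.0876}, {"tx": 0, "ty": 0.068, "tz": -0.001, "turn": 0, "gripper": 0.07}, {"tx": 0, "ty": 0.072, "tz": -0.001, "turn": 0, "gripper": 0.07}, {"tx": 0, "ty": 0.072, "tz": -0.001, "turn": 0, "gripper": 0.05}])

```text
time_s: 7.95
tcp_pos: [0.6709, -0.1211, 0.0343]
eef_rot: [-90.0, 0.0, 179.7]
contact_force: [0.5, 0.3, 0.5]
gripper_width: 0.0693
```

>>> apply_moves(deltas=[{"tx": 0, "ty": 0, "tz": 0, "turn": 0, "gripper": 0.04}, {"tx": 0, "ty": 0, "tz": 0, "turn": 0, "gripper": 0.04}, {"tx": 0, "ty": 0, "tz": 0, "turn": 0, "gripper": 0.04}, {"tx": 0, "ty": 0, "tz": 0, "turn": 0, "gripper": 0.04}, {"tx": 0, "ty": 0, "tz": 0, "turn": 0, "gripper": 0.04}], newtons=30)

```text
time_s: 8.45
tcp_pos: [0.6716, -0.121, 0.0353]
eef_rot: [-90.0, 0.1, 179.7]
contact_force: [-1.0, -0.3, 6.7]
gripper_width: 0.0556
```

```bash
python3 -c "
from h import *
plan(.671,-.1215,.165,75.3)"
```

```text
t 8.45 tcp [ 0.6716 -0.121   0.0353] jaw -90.25 q [  6.1  31.5 -11.4   0.  -47.   83.6] F [-1.04 -0.31  6.73] w 0.0556
  tx 0.0003 ty -0.1297 tz 0.0005 turn 0.2522 (ccw -14.4)
```

>>> apply_moves(deltas=[{"tx": 0, "ty": -0.012, "tz": 0, "turn": 0, "gripper": 0.04}, {"tx": 0, "ty": -0.04, "tz": 0, "turn": 0.08, "gripper": 0.04}, {"tx": 0, "ty": -0.07, "tz": 0, "turn": 0.16, "gripper": 0.04}, {"tx": 0, "ty": -0.1, "tz": 0, "turn": 0.252, "gripper": 0.04}, {"tx": 0, "ty": -0.12, "tz": 0, "turn": 0.252, "gripper": 0.04}])

```text
time_s: 8.95
tcp_pos: [0.6711, -0.121, 0.1569]
eef_rot: [-90.0, 0.2, 165.1]
contact_force: [-0.8, 0.7, 0.4]
gripper_width: 0.0552
```

```bash
python3 -c "
from h import *
plan(.5897,-.301,.155,75.3)"
```

```text
t 8.95 tcp [ 0.6711 -0.121   0.1569] jaw -104.88 q [  6.1  24.5  -4.9   0.  -60.4  69. ] F [-0.78  0.66  0.36] w 0.0552
  tx 0.0325 ty 0.0017 tz 0.1949 turn -0.0031 (ccw 0.2)
```

>>> apply_moves(deltas=[{"tx": 0.005, "ty": 0, "tz": 0.03, "turn": 0, "gripper": 0.04}, {"tx": 0.012, "ty": 0, "tz": 0.075, "turn": 0, "gripper": 0.04}, {"tx": 0.02, "ty": 0, "tz": 0.12, "turn": 0, "gripper": 0.04}, {"tx": 0.027, "ty": 0, "tz": 0.16, "turn": 0, "gripper": 0.04}, {"tx": 0.0325, "ty": 0, "tz": 0.195, "turn": 0, "gripper": 0.04}])

```text
time_s: 9.45
tcp_pos: [0.5883, -0.3029, 0.1545]
eef_rot: [-90.0, 0.0, 165.3]
contact_force: [0.6, 0.2, -0.8]
gripper_width: 0.0555
```

>>> apply_moves(deltas=[{"tx": 0, "ty": 0, "tz": 0, "turn": 0, "gripper": 0.04}, {"tx": 0, "ty": 0, "tz": 0, "turn": 0, "gripper": 0.04}, {"tx": 0, "ty": 0.025, "tz": 0, "turn": 0, "gripper": 0.04}, {"tx": 0, "ty": 0.05, "tz": 0, "turn": 0, "gripper": 0.04}, {"tx": 0, "ty": 0.05, "tz": 0, "turn": 0, "gripper": 0.04}])

```text
time_s: 9.95
tcp_pos: [0.5877, -0.2995, 0.1004]
eef_rot: [-90.0, -0.3, 165.3]
contact_force: [-0.8, 0.0, -1.1]
gripper_width: 0.0558
```

```bash
python3 -c "
from h import *
plan(.5897,-.301,.041,75.3)
s=r.get_state();p,d=capture('wrist');save('w4',p);np.savez('wrist4.npz',p=p,d=d,tcp=s['tcp_pos'],rot=s['eef_rot'])"
```

```text
t 9.95 tcp [ 0.5877 -0.2995  0.1004] jaw -104.69 q [-10.1  25.9 -11.   -0.1 -53.4  85.5] F [-0.83  0.05 -1.11] w 0.0558
  tx -0.0026 ty 0.0594 tz 0.0010 turn 0.0002 (ccw -0.0)
```

View pics/w4.png

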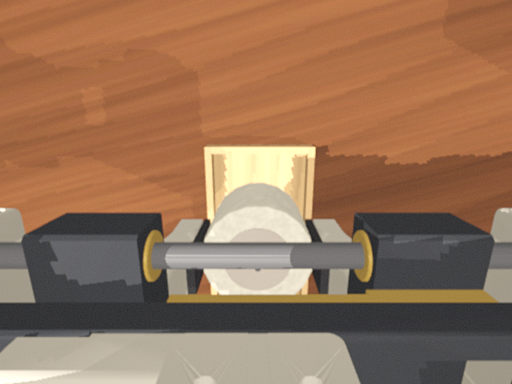

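```bash
python3 -c "
from tr import an
an('wrist4.npz',(.513,-.281),-14.7)" | tail -3
```

```text
u hist
[(np.float64(0.116), 250), (np.float64(0.118), 224), (np.float64(0.12), 320)]
v [(np.float64(-0.044), 187), (np.float64(-0.042), 211), (np.float64(-0.04), 193), (np.float64(0.036), 143), (np.float64(0.038), 201), (np.float64(0.04), 198)]
```

>>> apply_moves(deltas=[{"tx": -0.001, "ty": 0.02, "tz": 0, "turn": 0, "gripper": 0.04}, {"tx": -0.001, "ty": 0.04, "tz": 0, "turn": 0, "gripper": 0.04}, {"tx": -0.001, "ty": 0.05, "tz": 0, "turn": 0, "gripper": 0.04}, {"tx": -0.001, "ty": 0.05, "tz": 0, "turn": 0, "gripper": 0.04}, {"tx": -0.001, "ty": 0.05, "tz": 0, "turn": 0, "gripper": 0.04}])

```text
time_s: 10.5
tcp_pos: [0.5914, -0.3016, 0.0548]
eef_rot: [-90.0, 0.1, 165.3]
contact_force: [0.1, -0.1, -1.6]
gripper_width: 0.0557
```

```bash
python3 -c "
from h import *
plan(.5897,-.301,.041,75.3)"
```

```text
t 10.5 tcp [ 0.5914 -0.3016  0.0548] jaw -104.67 q [-10.2  28.8 -13.1   0.  -48.   85.5] F [ 0.08 -0.08 -1.64] w 0.0557
  tx 0.0018 ty 0.0138 tz -0.0001 turn 0.0005 (ccw -0.0)
```

>>> apply_moves(deltas=[{"tx": 0.001, "ty": 0.004, "tz": 0, "turn": 0, "gripper": 0.04}, {"tx": 0.001, "ty": 0.008, "tz": 0, "turn": 0, "gripper": 0.04}, {"tx": 0.001, "ty": 0.011, "tz": 0, "turn": 0, "gripper": 0.04}, {"tx": 0.001, "ty": 0.013, "tz": 0, "turn": 0, "gripper": 0.04}, {"tx": 0.001, "ty": 0.013, "tz": 0, "turn": 0, "gripper": 0.04}])

```text
time_s: 11.0
tcp_pos: [0.5895, -0.3013, 0.0413]
eef_rot: [-90.0, -0.0, 165.3]
contact_force: [-1.8, 1.4, 6.5]
gripper_width: 0.0553
```

>>> apply_moves(deltas=[{"tx": 0, "ty": 0.0, "tz": 0, "turn": 0, "gripper": 0.04}, {"tx": 0, "ty": 0.001, "tz": 0, "turn": 0, "gripper": 0.04}, {"tx": 0, "ty": 0.001, "tz": 0, "turn": 0, "gripper": 0.04}, {"tx": 0, "ty": 0.001, "tz": 0, "turn": 0, "gripper": 0.04}])

```text
time_s: 11.4
tcp_pos: [0.5894, -0.3013, 0.0413]
eef_rot: [-90.0, 0.0, 165.3]
contact_force: [-5.8, 4.0, 12.7]
gripper_width: 0.0552
```

>>> apply_moves(deltas=[{"tx": 0, "ty": -0.001, "tz": 0, "turn": 0, "gripper": 0.06}, {"tx": 0, "ty": -0.001, "tz": 0, "turn": 0, "gripper": 0.075}, {"tx": 0, "ty": -0.001, "tz": 0, "turn": 0, "gripper": 0.075}, {"tx": 0, "ty": -0.001, "tz": 0, "turn": 0, "gripper": 0.075}, {"tx": 0, "ty": -0.001, "tz": 0, "turn": 0, "gripper": 0.075}])

```text
time_s: 11.9
tcp_pos: [0.5895, -0.3013, 0.0403]
eef_rot: [-90.0, -0.0, 165.3]
contact_force: [0.2, 0.0, 1.7]
gripper_width: 0.0746
```

>>> apply_moves(deltas=[{"tx": 0, "ty": -0.02, "tz": 0, "turn": 0, "gripper": 0.075}, {"tx": 0, "ty": -0.05, "tz": 0, "turn": 0, "gripper": 0.075}, {"tx": 0, "ty": -0.09, "tz": 0, "turn": 0, "gripper": 0.075}, {"tx": 0, "ty": -0.13, "tz": 0, "turn": 0, "gripper": 0.075}, {"tx": 0, "ty": -0.16, "tz": 0, "turn": 0, "gripper": 0.075}])

```text
time_s: 12.4
tcp_pos: [0.5901, -0.3016, 0.2034]
eef_rot: [-90.0, 0.1, 165.3]
contact_force: [0.2, -0.0, 0.8]
gripper_width: 0.0751
```

```bash
python3 -c "
from h import *
plan(.549,.083,.19,90)"
```

```text
t 12.4 tcp [ 0.5901 -0.3016  0.2034] jaw -104.7 q [-10.2  20.8  -4.3   0.  -64.7  85.5] F [ 0.19 -0.01  0.8 ] w 0.0751
  tx 0.1373 ty 0.0129 tz -0.3616 turn -0.2566 (ccw 14.7)
```

>>> apply_moves(deltas=[{"tx": 0.01, "ty": 0, "tz": -0.027, "turn": 0, "gripper": 0.075}, {"tx": 0.027, "ty": 0, "tz": -0.072, "turn": 0, "gripper": 0.075}, {"tx": 0.044, "ty": 0, "tz": -0.117, "turn": 0, "gripper": 0.075}, {"tx": 0.061, "ty": 0, "tz": -0.162, "turn": 0, "gripper": 0.075}, {"tx": 0.078, "ty": 0, "tz": -0.207, "turn": 0, "gripper": 0.075}])

```text
time_s: 12.9
tcp_pos: [0.5662, -0.0796, 0.2006]
eef_rot: [-90.0, 0.0, 165.3]
contact_force: [0.7, 0.6, 0.2]
gripper_width: 0.0749
```

>>> apply_moves(deltas=[{"tx": 0.017, "ty": 0, "tz": -0.045, "turn": 0, "gripper": 0.075}, {"tx": 0.034, "ty": 0, "tz": -0.09, "turn": 0, "gripper": 0.075}, {"tx": 0.051, "ty": 0, "tz": -0.13, "turn": 0, "gripper": 0.075}, {"tx": 0.059, "ty": 0, "tz": -0.155, "turn": 0, "gripper": 0.075}, {"tx": 0.059, "ty": 0.013, "tz": -0.155, "turn": 0, "gripper": 0.075}])

```text
time_s: 13.4
tcp_pos: [0.55, 0.0871, 0.1891]
eef_rot: [-90.1, 0.2, 165.5]
contact_force: [0.7, -0.3, -0.6]
gripper_width: 0.075
```

>>> apply_moves(deltas=[{"tx": 0, "ty": 0, "tz": 0, "turn": 0, "gripper": 0.075}, {"tx": 0, "ty": 0, "tz": 0, "turn": 0, "gripper": 0.075}])

```text
time_s: 13.6
tcp_pos: [0.5487, 0.0829, 0.1871]
eef_rot: [-89.9, -0.1, 165.3]
contact_force: [-0.3, -0.2, 0.6]
gripper_width: 0.0749
```

```bash
python3 -c "
from h import *
plan(.549,.083,.068,75.3)
s=r.get_state();p,d=capture('wrist');save('w5',p);np.savez('wrist5.npz',p=p,d=d,tcp=s['tcp_pos'],rot=s['eef_rot'])
w=cloud('wrist',p,d,s['tcp_pos'],s['eef_rot'])
m=(w[...,2]>.097)&(w[...,2]<.105)&(np.hypot(w[...,0]-.55,w[...,1]-.083)<.04);q=w[m];print(len(q),q.min(0),q.max(0),cv2.minEnclosingCircle(q[:,:2].astype(np.float32)))"
```

```text
t 13.6 tcp [0.5487 0.0829 0.1871] jaw -104.73 q [ 28.8  11.9 -19.2   0.  -59.   46.4] F [-0.25 -0.16  0.63] w 0.0749
  tx -0.0004 ty 0.1191 tz -0.0003 turn -0.0006 (ccw 0.0)
2019 [0.52817032 0.05977345 0.09706378] [0.5713536  0.10265971 0.10478637] ((0.5496165156364441, 0.08125962316989899), 0.022042594850063324)
```

View pics/w5.png

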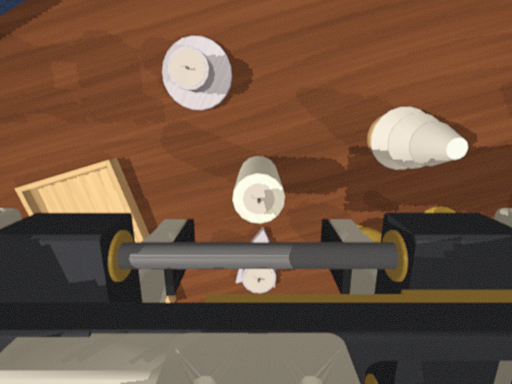

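The candle's top (col 259, row 198) lies on the jaw centre line. The wrist fit gives (0.5496, 0.0813), which agrees to 2 mm.

>>> apply_moves(deltas=[{"tx": 0, "ty": 0.03, "tz": 0.001, "turn": 0, "gripper": 0.075}, {"tx": 0, "ty": 0.06, "tz": 0.001, "turn": 0, "gripper": 0.075}, {"tx": 0, "ty": 0.09, "tz": 0.001, "turn": 0, "gripper": 0.075}, {"tx": 0, "ty": 0.112, "tz": 0.001, "turn": 0, "gripper": 0.075}, {"tx": 0, "ty": 0.119, "tz": 0.001, "turn": 0, "gripper": 0.075}])

```text
time_s: 14.15
tcp_pos: [0.5477, 0.081, 0.0666]
eef_rot: [-89.9, -0.2, 165.2]
contact_force: [0.1, -0.2, -0.0]
gripper_width: 0.0751
```

>>> apply_moves(deltas=[{"tx": 0, "ty": 0, "tz": 0, "turn": 0, "gripper": 0.06}, {"tx": 0, "ty": 0, "tz": 0, "turn": 0, "gripper": 0.03}, {"tx": 0, "ty": 0, "tz": 0, "turn": 0, "gripper": 0.03}, {"tx": 0, "ty": 0, "tz": 0, "turn": 0, "gripper": 0.03}, {"tx": 0, "ty": 0, "tz": 0, "turn": 0, "gripper": 0.03}], newtons=30)

```text
time_s: 14.65
tcp_pos: [0.5492, 0.0829, 0.0695]
eef_rot: [-90.1, 0.1, 165.3]
contact_force: [-1.2, -0.5, 3.2]
gripper_width: 0.0435
```

>>> apply_moves(deltas=[{"tx": 0, "ty": 0, "tz": 0, "turn": 0, "gripper": 0.03}, {"tx": 0, "ty": 0, "tz": 0, "turn": 0, "gripper": 0.03}, {"tx": 0, "ty": 0, "tz": 0, "turn": 0, "gripper": 0.03}], newtons=30)

```text
time_s: 14.95
tcp_pos: [0.5493, 0.0829, 0.0694]
eef_rot: [-90.0, 0.1, 165.3]
contact_force: [-1.6, -0.9, 6.9]
gripper_width: 0.0439
```

```bash
python3 -c "
from h import *
plan(.4402,-.2622,.2,75.3)"
```

```text
t 14.95 tcp [0.5493 0.0829 0.0694] jaw -104.68 q [ 28.8  19.5 -26.9   0.  -43.6  46.5] F [-1.59 -0.88  6.9 ] w 0.0439
  tx 0.0179 ty -0.1308 tz 0.3614 turn 0.0003 (ccw -0.0)
```

>>> apply_moves(deltas=[{"tx": 0, "ty": -0.012, "tz": 0, "turn": 0, "gripper": 0.03}, {"tx": 0, "ty": -0.04, "tz": 0, "turn": 0, "gripper": 0.03}, {"tx": 0, "ty": -0.075, "tz": 0, "turn": 0, "gripper": 0.03}, {"tx": 0, "ty": -0.11, "tz": 0, "turn": 0, "gripper": 0.03}, {"tx": 0, "ty": -0.135, "tz": 0, "turn": 0, "gripper": 0.03}])

```text
time_s: 15.45
tcp_pos: [0.549, 0.0828, 0.2065]
eef_rot: [-90.1, 0.1, 165.3]
contact_force: [-0.2, 1.2, -2.4]
gripper_width: 0.0438
```

>>> apply_moves(deltas=[{"tx": 0.001, "ty": 0, "tz": 0.025, "turn": 0, "gripper": 0.03}, {"tx": 0.003, "ty": 0, "tz": 0.065, "turn": 0, "gripper": 0.03}, {"tx": 0.005, "ty": 0, "tz": 0.11, "turn": 0, "gripper": 0.03}, {"tx": 0.008, "ty": 0, "tz": 0.155, "turn": 0, "gripper": 0.03}, {"tx": 0.01, "ty": 0, "tz": 0.2, "turn": 0, "gripper": 0.03}])

```text
time_s: 15.95
tcp_pos: [0.4871, -0.1095, 0.2041]
eef_rot: [-90.0, 0.0, 165.3]
contact_force: [1.1, -1.0, -1.4]
gripper_width: 0.0433
```

>>> apply_moves(deltas=[{"tx": 0.002, "ty": 0, "tz": 0.045, "turn": 0, "gripper": 0.03}, {"tx": 0.004, "ty": 0, "tz": 0.09, "turn": 0, "gripper": 0.03}, {"tx": 0.006, "ty": 0, "tz": 0.13, "turn": 0, "gripper": 0.03}, {"tx": 0.008, "ty": 0, "tz": 0.155, "turn": 0, "gripper": 0.03}, {"tx": 0.008, "ty": 0, "tz": 0.161, "turn": 0, "gripper": 0.03}])

```text
time_s: 16.45
tcp_pos: [0.4382, -0.2638, 0.2038]
eef_rot: [-90.0, -0.0, 165.1]
contact_force: [-0.4, -0.7, -1.7]
gripper_width: 0.0437
```

>>> apply_moves(deltas=[{"tx": 0, "ty": 0, "tz": 0, "turn": 0, "gripper": 0.03}, {"tx": 0, "ty": 0, "tz": 0, "turn": 0, "gripper": 0.03}, {"tx": 0, "ty": 0, "tz": 0, "turn": 0, "gripper": 0.03}])

```text
time_s: 16.75
tcp_pos: [0.44, -0.2611, 0.2037]
eef_rot: [-90.0, 0.0, 165.4]
contact_force: [-0.7, 0.1, -1.5]
gripper_width: 0.0435
```

```bash
python3 -c "
from h import *
plan(.4402,-.2622,.0754,75.3)
p,d=capture('side');save('s5',p);np.savez('side5.npz',p=p,d=d)"
```

```text
t 16.75 tcp [ 0.44   -0.2611  0.2037] jaw -104.65 q [ -8.7   6.9 -23.   -0.  -60.1  84. ] F [-0.74  0.11 -1.53] w 0.0435
  tx -0.0005 ty 0.1283 tz 0.0011 turn 0.0009 (ccw -0.1)
```

View pics/s5.png

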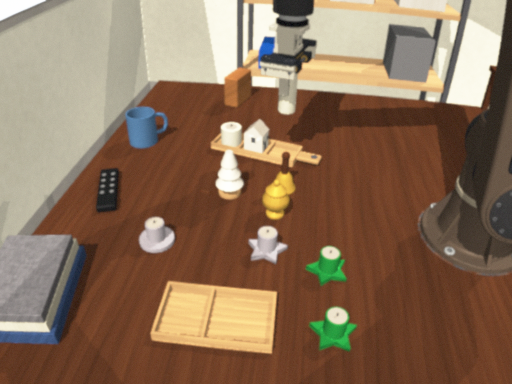

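>>> apply_moves(deltas=[{"tx": 0, "ty": 0.03, "tz": 0.001, "turn": 0, "gripper": 0.03}, {"tx": 0, "ty": 0.06, "tz": 0.001, "turn": 0, "gripper": 0.03}, {"tx": 0, "ty": 0.09, "tz": 0.001, "turn": 0, "gripper": 0.03}, {"tx": 0, "ty": 0.11, "tz": 0.001, "turn": 0, "gripper": 0.03}, {"tx": 0, "ty": 0.115, "tz": 0.001, "turn": 0, "gripper": 0.03}])

```text
time_s: 17.3
tcp_pos: [0.4383, -0.2618, 0.0864]
eef_rot: [-90.0, -0.2, 165.3]
contact_force: [-0.3, -0.2, -1.4]
gripper_width: 0.0436
```

>>> apply_moves(deltas=[{"tx": 0, "ty": 0, "tz": 0, "turn": 0, "gripper": 0.03}, {"tx": 0, "ty": 0, "tz": 0, "turn": 0, "gripper": 0.03}, {"tx": 0, "ty": 0.004, "tz": 0, "turn": 0, "gripper": 0.03}, {"tx": 0, "ty": 0.008, "tz": 0, "turn": 0, "gripper": 0.03}, {"tx": 0, "ty": 0.011, "tz": 0, "turn": 0, "gripper": 0.03}])

```text
time_s: 17.8
tcp_pos: [0.4395, -0.2629, 0.0777]
eef_rot: [-90.0, 0.0, 165.3]
contact_force: [-0.4, 0.7, -2.4]
gripper_width: 0.0434
```

>>> apply_moves(deltas=[{"tx": 0, "ty": 0.001, "tz": 0, "turn": 0, "gripper": 0.03}, {"tx": 0, "ty": 0.001, "tz": 0, "turn": 0, "gripper": 0.03}, {"tx": 0, "ty": 0.002, "tz": 0, "turn": 0, "gripper": 0.03}, {"tx": 0, "ty": 0.002, "tz": 0, "turn": 0, "gripper": 0.03}])

```text
time_s: 18.2
tcp_pos: [0.4395, -0.2629, 0.0756]
eef_rot: [-90.0, 0.0, 165.3]
contact_force: [-0.5, 0.2, -1.2]
gripper_width: 0.044
```

>>> apply_moves(deltas=[{"tx": 0, "ty": 0.0005, "tz": 0, "turn": 0, "gripper": 0.03}, {"tx": 0, "ty": 0.001, "tz": 0, "turn": 0, "gripper": 0.03}, {"tx": 0, "ty": 0.001, "tz": 0, "turn": 0, "gripper": 0.03}])

```text
time_s: 18.5
tcp_pos: [0.4396, -0.263, 0.0754]
eef_rot: [-90.0, 0.0, 165.3]
contact_force: [-2.1, 0.5, 7.6]
gripper_width: 0.0436
```

Contact with the floor at the expected height. Release and rise.

>>> apply_moves(deltas=[{"tx": 0, "ty": -0.0005, "tz": 0, "turn": 0, "gripper": 0.05}, {"tx": 0, "ty": -0.0005, "tz": 0, "turn": 0, "gripper": 0.065}, {"tx": 0, "ty": -0.0005, "tz": 0, "turn": 0, "gripper": 0.065}, {"tx": 0, "ty": -0.0005, "tz": 0, "turn": 0, "gripper": 0.065}, {"tx": 0, "ty": -0.0005, "tz": 0, "turn": 0, "gripper": 0.065}])

```text
time_s: 19.0
tcp_pos: [0.4394, -0.2629, 0.075]
eef_rot: [-90.0, -0.0, 165.3]
contact_force: [0.6, 0.3, 0.2]
gripper_width: 0.0645
```

>>> apply_moves(deltas=[{"tx": 0, "ty": -0.02, "tz": 0, "turn": 0, "gripper": 0.065}, {"tx": 0, "ty": -0.05, "tz": 0, "turn": 0, "gripper": 0.065}, {"tx": 0, "ty": -0.085, "tz": 0, "turn": 0, "gripper": 0.065}, {"tx": 0, "ty": -0.12, "tz": 0, "turn": 0, "gripper": 0.065}, {"tx": 0, "ty": -0.13, "tz": 0, "turn": 0.1, "gripper": 0.065}])

```text
time_s: 19.5
tcp_pos: [0.4411, -0.2635, 0.2091]
eef_rot: [-90.0, 0.3, 159.6]
contact_force: [0.3, 0.3, -1.1]
gripper_width: 0.0648
```

```bash
python3 -c "
from h import *
plan(.4453,.110,.2,0)"
```

```text
t 19.5 tcp [ 0.4411 -0.2635  0.2091] jaw -110.44 q [ -8.9   6.7 -22.6   0.1 -60.4  78.4] F [ 0.32  0.26 -1.13] w 0.0648
  tx 0.1266 ty 0.0084 tz -0.3515 turn 1.2140 (ccw -69.6)
```

>>> apply_moves(deltas=[{"tx": 0.012, "ty": 0, "tz": -0.033, "turn": 0.13, "gripper": 0.065}, {"tx": 0.026, "ty": 0, "tz": -0.073, "turn": 0.27, "gripper": 0.065}, {"tx": 0.041, "ty": 0, "tz": -0.113, "turn": 0.41, "gripper": 0.065}, {"tx": 0.056, "ty": 0, "tz": -0.155, "turn": 0.55, "gripper": 0.065}, {"tx": 0.07, "ty": 0, "tz": -0.195, "turn": 0.69, "gripper": 0.065}])

```text
time_s: 20.0
tcp_pos: [0.4419, -0.0652, 0.2052]
eef_rot: [-90.0, 0.0, 122.8]
contact_force: [1.1, 0.6, 0.8]
gripper_width: 0.0652
```

```bash
python3 -c "
from h import *
plan(.4453,.110,.2,0)"
```

```text
t 20.0 tcp [ 0.4419 -0.0652  0.2052] jaw -147.17 q [ 17.    0.3 -30.   -0.  -59.6  15.8] F [1.13 0.61 0.84] w 0.0652
  tx 0.1454 ty 0.0053 tz -0.0978 turn 0.5729 (ccw -32.8)
```

>>> apply_moves(deltas=[{"tx": 0.03, "ty": 0, "tz": -0.02, "turn": 0.12, "gripper": 0.065}, {"tx": 0.06, "ty": 0, "tz": -0.04, "turn": 0.24, "gripper": 0.065}, {"tx": 0.09, "ty": 0, "tz": -0.06, "turn": 0.36, "gripper": 0.065}, {"tx": 0.12, "ty": 0, "tz": -0.08, "turn": 0.48, "gripper": 0.065}, {"tx": 0.145, "ty": 0, "tz": -0.098, "turn": 0.573, "gripper": 0.065}])

```text
time_s: 20.5
tcp_pos: [0.4447, 0.1101, 0.2052]
eef_rot: [-90.0, -0.0, 90.1]
contact_force: [0.0, -0.9, 1.0]
gripper_width: 0.0646
```

>>> apply_moves(deltas=[{"tx": 0, "ty": 0, "tz": 0, "turn": 0, "gripper": 0.065}, {"tx": 0, "ty": 0, "tz": 0, "turn": 0, "gripper": 0.065}])

```text
time_s: 20.7
tcp_pos: [0.4448, 0.1089, 0.2049]
eef_rot: [-90.0, 0.0, 90.5]
contact_force: [-0.3, -0.6, -0.9]
gripper_width: 0.0649
```

```bash
python3 -c "
from h import *
plan(.4453,.110,.034,0)
s=r.get_state();p,d=capture('wrist');save('w6',p)
w=cloud('wrist',p,d,s['tcp_pos'],s['eef_rot'])
m=(w[...,2]>.042)&(w[...,2]<.055)&(np.hypot(w[...,0]-.445,w[...,1]-.11)<.03);q=w[m];print(len(q),q.min(0),q.max(0),cv2.minEnclosingCircle(q[:,:2].astype(np.float32)))"
```

```text
t 20.7 tcp [0.4448 0.1089 0.2049] jaw -179.54 q [ 38.5   1.5 -28.8  -0.  -59.7 -38.1] F [-0.26 -0.56 -0.9 ] w 0.0649
  tx 0.0012 ty 0.1709 tz -0.0006 turn 0.0080 (ccw -0.5)
958 [0.42701985 0.08893928 0.04217885] [0.46362057 0.12596817 0.05495471] ((0.44537559151649475, 0.10778975486755371), 0.018950730562210083)
```

View pics/w6.png

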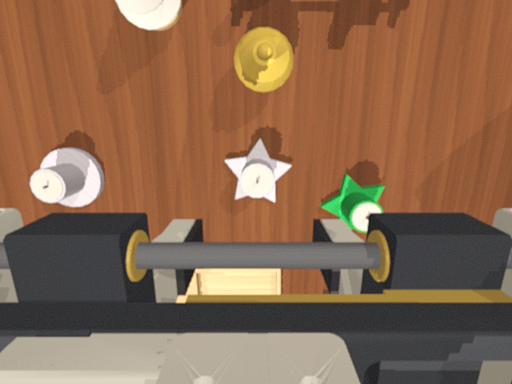

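>>> apply_moves(deltas=[{"tx": 0, "ty": 0.04, "tz": 0, "turn": 0, "gripper": 0.065}, {"tx": 0, "ty": 0.08, "tz": 0, "turn": 0, "gripper": 0.065}, {"tx": 0, "ty": 0.12, "tz": 0, "turn": 0, "gripper": 0.065}, {"tx": 0, "ty": 0.15, "tz": 0, "turn": 0, "gripper": 0.065}, {"tx": 0, "ty": 0.16, "tz": 0, "turn": 0, "gripper": 0.065}])

```text
time_s: 21.25
tcp_pos: [0.4434, 0.1062, 0.0426]
eef_rot: [-89.8, 0.2, 90.2]
contact_force: [-0.5, 0.2, 0.0]
gripper_width: 0.0648
```

>>> apply_moves(deltas=[{"tx": 0, "ty": 0.0, "tz": 0, "turn": 0, "gripper": 0.065}, {"tx": 0, "ty": 0.005, "tz": 0, "turn": 0, "gripper": 0.065}, {"tx": 0, "ty": 0.01, "tz": 0, "turn": 0, "gripper": 0.065}, {"tx": 0, "ty": 0.01, "tz": 0, "turn": 0, "gripper": 0.065}])

```text
time_s: 21.65
tcp_pos: [0.4453, 0.1085, 0.0355]
eef_rot: [-90.1, -0.0, 90.3]
contact_force: [0.2, -0.0, -0.0]
gripper_width: 0.0652
```

>>> apply_moves(deltas=[{"tx": 0, "ty": 0, "tz": 0, "turn": 0, "gripper": 0.03}, {"tx": 0, "ty": 0, "tz": 0, "turn": 0, "gripper": 0.025}, {"tx": 0, "ty": 0, "tz": 0, "turn": 0, "gripper": 0.025}, {"tx": 0, "ty": 0, "tz": 0, "turn": 0, "gripper": 0.025}, {"tx": 0, "ty": 0, "tz": 0, "turn": 0, "gripper": 0.025}], newtons=35)

```text
time_s: 22.15
tcp_pos: [0.4451, 0.1085, 0.0353]
eef_rot: [-90.0, -0.0, 90.3]
contact_force: [-0.6, 0.2, 1.5]
gripper_width: 0.0373
```

>>> apply_moves(deltas=[{"tx": 0, "ty": 0, "tz": 0, "turn": 0, "gripper": 0.025}, {"tx": 0, "ty": 0, "tz": 0, "turn": 0, "gripper": 0.025}, {"tx": 0, "ty": 0, "tz": 0, "turn": 0, "gripper": 0.025}])

```text
time_s: 22.45
tcp_pos: [0.4451, 0.1085, 0.0352]
eef_rot: [-90.0, -0.0, 90.3]
contact_force: [-1.6, 1.1, 4.9]
gripper_width: 0.0372
```

```bash
python3 -c "
from h import *
plan(.4697,.2895,.16,1.7)"
```

```text
t 22.45 tcp [0.4451 0.1085 0.0352] jaw -179.68 q [ 38.5  15.  -40.8   0.  -34.1 -38.1] F [-1.59  1.09  4.94] w 0.0372
  tx 0.1809 ty -0.1247 tz -0.0256 turn -0.0241 (ccw 1.4)
```

>>> apply_moves(deltas=[{"tx": 0, "ty": -0.012, "tz": 0, "turn": 0, "gripper": 0.025}, {"tx": 0, "ty": -0.04, "tz": 0, "turn": 0, "gripper": 0.025}, {"tx": 0, "ty": -0.07, "tz": 0, "turn": 0, "gripper": 0.025}, {"tx": 0.02, "ty": -0.09, "tz": -0.003, "turn": 0, "gripper": 0.025}, {"tx": 0.055, "ty": -0.1, "tz": -0.008, "turn": -0.024, "gripper": 0.025}])

```text
time_s: 22.95
tcp_pos: [0.4526, 0.1629, 0.1367]
eef_rot: [-90.1, -0.1, 91.6]
contact_force: [1.9, 0.4, -2.4]
gripper_width: 0.0376
```

>>> apply_moves(deltas=[{"tx": 0.035, "ty": 0, "tz": -0.005, "turn": 0, "gripper": 0.025}, {"tx": 0.07, "ty": 0, "tz": -0.01, "turn": 0, "gripper": 0.025}, {"tx": 0.105, "ty": 0, "tz": -0.015, "turn": 0, "gripper": 0.025}, {"tx": 0.125, "ty": 0, "tz": -0.018, "turn": 0, "gripper": 0.025}, {"tx": 0.125, "ty": 0, "tz": -0.018, "turn": 0, "gripper": 0.025}])

```text
time_s: 23.45
tcp_pos: [0.4671, 0.2909, 0.1342]
eef_rot: [-90.0, 0.0, 91.8]
contact_force: [-1.5, -0.9, -2.2]
gripper_width: 0.0374
```

>>> apply_moves(deltas=[{"tx": 0, "ty": 0, "tz": 0, "turn": 0, "gripper": 0.025}, {"tx": 0, "ty": 0, "tz": 0, "turn": 0, "gripper": 0.025}])

```text
time_s: 23.65
tcp_pos: [0.4666, 0.2878, 0.1346]
eef_rot: [-89.9, 0.1, 91.6]
contact_force: [-0.6, 0.3, -2.2]
gripper_width: 0.0373
```

```bash
python3 -c "
from h import *
plan(.4695,.2888,.0412,1.7)
p,d=capture('side');save('s6',p);np.savez('side6.npz',p=p,d=d)"
```

```text
t 23.65 tcp [0.4666 0.2878 0.1346] jaw -178.35 q [ 52.1  14.4 -23.7  -0.  -52.  -50.5] F [-0.62  0.33 -2.15] w 0.0373
  tx 0.0010 ty 0.0934 tz -0.0031 turn -0.0009 (ccw 0.1)
```

View pics/s6.png

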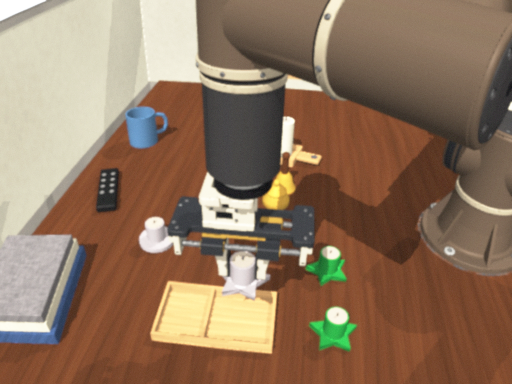

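>>> apply_moves(deltas=[{"tx": 0, "ty": 0.03, "tz": -0.002, "turn": 0, "gripper": 0.025}, {"tx": 0, "ty": 0.055, "tz": -0.003, "turn": 0, "gripper": 0.025}, {"tx": 0, "ty": 0.075, "tz": -0.003, "turn": 0, "gripper": 0.025}, {"tx": 0, "ty": 0.083, "tz": -0.003, "turn": 0, "gripper": 0.025}, {"tx": 0, "ty": 0.083, "tz": -0.003, "turn": 0, "gripper": 0.025}])

```text
time_s: 24.2
tcp_pos: [0.4697, 0.2879, 0.0513]
eef_rot: [-89.9, 0.1, 91.6]
contact_force: [0.1, 0.1, -2.8]
gripper_width: 0.0374
```

>>> apply_moves(deltas=[{"tx": 0, "ty": 0, "tz": 0, "turn": 0, "gripper": 0.025}, {"tx": 0, "ty": 0, "tz": 0, "turn": 0, "gripper": 0.025}, {"tx": 0, "ty": 0.003, "tz": 0, "turn": 0, "gripper": 0.025}, {"tx": 0, "ty": 0.006, "tz": 0, "turn": 0, "gripper": 0.025}, {"tx": 0, "ty": 0.008, "tz": 0, "turn": 0, "gripper": 0.025}])

```text
time_s: 24.7
tcp_pos: [0.47, 0.289, 0.044]
eef_rot: [-90.0, -0.0, 91.7]
contact_force: [-0.3, 0.1, -1.9]
gripper_width: 0.0376
```

>>> apply_moves(deltas=[{"tx": 0, "ty": 0.001, "tz": 0, "turn": 0, "gripper": 0.025}, {"tx": 0, "ty": 0.001, "tz": 0, "turn": 0, "gripper": 0.025}, {"tx": 0, "ty": 0.002, "tz": 0, "turn": 0, "gripper": 0.025}, {"tx": 0, "ty": 0.002, "tz": 0, "turn": 0, "gripper": 0.025}])

```text
time_s: 25.1
tcp_pos: [0.47, 0.289, 0.042]
eef_rot: [-90.0, 0.0, 91.7]
contact_force: [-0.6, 0.5, -2.1]
gripper_width: 0.0374
```

>>> apply_moves(deltas=[{"tx": 0, "ty": 0.0005, "tz": 0, "turn": 0, "gripper": 0.025}, {"tx": 0, "ty": 0.001, "tz": 0, "turn": 0, "gripper": 0.025}, {"tx": 0, "ty": 0.0015, "tz": 0, "turn": 0, "gripper": 0.025}, {"tx": 0, "ty": 0.0015, "tz": 0, "turn": 0, "gripper": 0.025}])

```text
time_s: 25.5
tcp_pos: [0.4701, 0.289, 0.0413]
eef_rot: [-90.0, -0.0, 91.7]
contact_force: [-3.1, -1.8, 6.7]
gripper_width: 0.0379
```

Seated (contact at the expected height). Release.

>>> apply_moves(deltas=[{"tx": 0, "ty": -0.0005, "tz": 0, "turn": 0, "gripper": 0.045}, {"tx": 0, "ty": -0.0005, "tz": 0, "turn": 0, "gripper": 0.06}, {"tx": 0, "ty": -0.0005, "tz": 0, "turn": 0, "gripper": 0.06}, {"tx": 0, "ty": -0.0005, "tz": 0, "turn": 0, "gripper": 0.06}, {"tx": 0, "ty": -0.0005, "tz": 0, "turn": 0, "gripper": 0.06}])

```text
time_s: 26.0
tcp_pos: [0.47, 0.289, 0.041]
eef_rot: [-90.0, 0.0, 91.7]
contact_force: [-0.5, -0.2, -0.3]
gripper_width: 0.0601
```

>>> apply_moves(deltas=[{"tx": 0, "ty": -0.02, "tz": 0, "turn": 0, "gripper": 0.06}, {"tx": 0, "ty": -0.05, "tz": 0, "turn": 0, "gripper": 0.06}, {"tx": 0, "ty": -0.09, "tz": 0, "turn": 0, "gripper": 0.06}, {"tx": 0, "ty": -0.13, "tz": 0, "turn": 0, "gripper": 0.06}, {"tx": 0, "ty": -0.16, "tz": 0, "turn": 0, "gripper": 0.06}])

```text
time_s: 26.5
tcp_pos: [0.4704, 0.2893, 0.2038]
eef_rot: [-90.1, -0.1, 91.7]
contact_force: [0.7, 0.4, -0.6]
gripper_width: 0.0598
```

```bash
python3 -c "
from h import *
plan(.431,-.1135,.2,0)"
```

```text
t 26.5 tcp [0.4704 0.2893 0.2038] jaw -178.3 q [ 51.9  10.7 -18.4   0.  -60.8 -50.2] F [ 0.75  0.43 -0.59] w 0.0598
  tx -0.4014 ty 0.0031 tz 0.0514 turn 0.0296 (ccw -1.7)
```

>>> apply_moves(deltas=[{"tx": -0.035, "ty": 0, "tz": 0.0045, "turn": 0.03, "gripper": 0.05}, {"tx": -0.075, "ty": 0, "tz": 0.0095, "turn": 0.03, "gripper": 0.05}, {"tx": -0.115, "ty": 0, "tz": 0.0145, "turn": 0.03, "gripper": 0.05}, {"tx": -0.155, "ty": 0, "tz": 0.02, "turn": 0.03, "gripper": 0.05}, {"tx": -0.19, "ty": 0, "tz": 0.024, "turn": 0.03, "gripper": 0.05}])

```text
time_s: 27.0
tcp_pos: [0.4509, 0.0967, 0.2012]
eef_rot: [-90.0, -0.0, 90.0]
contact_force: [0.5, 0.3, -0.0]
gripper_width: 0.0498
```

```bash
python3 -c "
from h import *
plan(.431,-.1135,.2,0)"
```

```text
t 27.0 tcp [0.4509 0.0967 0.2012] jaw 179.97 q [ 36.7   2.  -28.8  -0.  -59.1 -36.7] F [ 0.53  0.3  -0.03] w 0.0498
  tx -0.2102 ty 0.0011 tz 0.0198 turn -0.0005 (ccw 0.0)
```

>>> apply_moves(deltas=[{"tx": -0.04, "ty": 0, "tz": 0.004, "turn": 0, "gripper": 0.05}, {"tx": -0.085, "ty": 0, "tz": 0.008, "turn": 0, "gripper": 0.05}, {"tx": -0.13, "ty": 0, "tz": 0.012, "turn": 0, "gripper": 0.05}, {"tx": -0.175, "ty": 0, "tz": 0.016, "turn": 0, "gripper": 0.05}, {"tx": -0.21, "ty": 0, "tz": 0.02, "turn": 0, "gripper": 0.05}])

```text
time_s: 27.5
tcp_pos: [0.4309, -0.1136, 0.2013]
eef_rot: [-90.0, -0.0, 89.9]
contact_force: [0.9, 0.2, -0.3]
gripper_width: 0.0499
```

>>> apply_moves(deltas=[{"tx": 0, "ty": 0, "tz": 0, "turn": 0, "gripper": 0.05}, {"tx": 0, "ty": 0, "tz": 0, "turn": 0, "gripper": 0.05}, {"tx": 0, "ty": 0, "tz": 0, "turn": 0, "gripper": 0.05}])

```text
time_s: 27.8
tcp_pos: [0.4316, -0.1112, 0.2011]
eef_rot: [-90.0, -0.0, 90.0]
contact_force: [0.8, 0.2, -0.1]
gripper_width: 0.05
```

```bash
python3 -c "
from h import *
plan(.431,-.1135,.07,0)
s=r.get_state();p,d=capture('wrist');save('w7',p)
w=cloud('wrist',p,d,s['tcp_pos'],s['eef_rot'])
for a,b in [(.05,.085),(.09,.105)]:
  m=(w[...,2]>a)&(w[...,2]<b)&(np.hypot(w[...,0]-.431,w[...,1]+.1135)<.02);q=w[m];print(len(q),q.min(0),q.max(0))"
```

```text
t 27.8 tcp [ 0.4316 -0.1112  0.2011] jaw 179.97 q [ 11.    0.4 -30.5  -0.  -59.1 -11.1] F [ 0.84  0.24 -0.12] w 0.05
  tx -0.0023 ty 0.1311 tz 0.0006 turn -0.0005 (ccw 0.0)
88 [ 0.42096307 -0.1222431   0.05006523] [ 0.43616013 -0.11580855  0.07900788]
370 [ 0.41852855 -0.12414538  0.09020845] [ 0.43767627 -0.10474906  0.10192661]
```

View pics/w7.png

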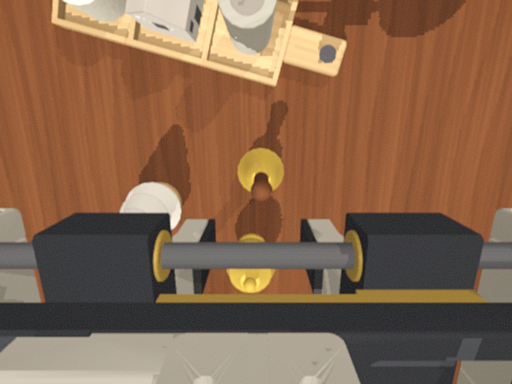

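>>> apply_moves(deltas=[{"tx": -0.001, "ty": 0.02, "tz": 0.003, "turn": 0, "gripper": 0.05}, {"tx": -0.001, "ty": 0.05, "tz": 0.003, "turn": 0, "gripper": 0.05}, {"tx": -0.001, "ty": 0.08, "tz": 0.003, "turn": 0, "gripper": 0.05}, {"tx": -0.001, "ty": 0.08, "tz": 0.003, "turn": 0, "gripper": 0.05}, {"tx": -0.001, "ty": 0.08, "tz": 0.003, "turn": 0, "gripper": 0.05}])

```text
time_s: 28.35
tcp_pos: [0.4288, -0.112, 0.1215]
eef_rot: [-89.9, 0.0, 90.1]
contact_force: [0.2, -0.1, 1.3]
gripper_width: 0.0499
```

```bash
python3 -c "
from h import *
plan(.4285,-.114,.07,0)"
```

```text
t 28.35 tcp [ 0.4288 -0.112   0.1215] jaw -179.93 q [ 11.    5.7 -37.1   0.  -47.3 -11. ] F [ 0.24 -0.09  1.34] w 0.0499
  tx -0.0020 ty 0.0515 tz 0.0003 turn 0.0013 (ccw -0.1)
```

>>> apply_moves(deltas=[{"tx": -0.001, "ty": 0.02, "tz": 0, "turn": 0, "gripper": 0.05}, {"tx": -0.002, "ty": 0.04, "tz": 0, "turn": 0, "gripper": 0.05}, {"tx": -0.002, "ty": 0.051, "tz": 0, "turn": 0, "gripper": 0.05}, {"tx": -0.002, "ty": 0.051, "tz": 0, "turn": 0, "gripper": 0.05}, {"tx": -0.002, "ty": 0.051, "tz": 0, "turn": 0, "gripper": 0.05}])

```text
time_s: 28.85
tcp_pos: [0.4297, -0.1143, 0.0715]
eef_rot: [-90.1, 0.0, 90.0]
contact_force: [0.4, -1.0, 1.0]
gripper_width: 0.0501
```

>>> apply_moves(deltas=[{"tx": 0, "ty": 0, "tz": 0, "turn": 0, "gripper": 0.02}, {"tx": 0, "ty": 0, "tz": 0, "turn": 0, "gripper": 0.005}, {"tx": 0, "ty": 0, "tz": 0, "turn": 0, "gripper": 0.005}, {"tx": 0, "ty": 0, "tz": 0, "turn": 0, "gripper": 0.005}, {"tx": 0, "ty": 0, "tz": 0, "turn": 0, "gripper": 0.005}], newtons=35)

```text
time_s: 29.35
tcp_pos: [0.4285, -0.1147, 0.0703]
eef_rot: [-90.0, 0.0, 90.0]
contact_force: [-0.9, 0.6, 3.8]
gripper_width: 0.0176
```

>>> apply_moves(deltas=[{"tx": 0, "ty": 0, "tz": 0, "turn": 0, "gripper": 0.005}, {"tx": 0, "ty": 0, "tz": 0, "turn": 0, "gripper": 0.005}, {"tx": 0, "ty": 0, "tz": 0, "turn": 0, "gripper": 0.005}, {"tx": 0, "ty": 0, "tz": 0, "turn": 0, "gripper": 0.005}])

```text
time_s: 29.75
tcp_pos: [0.4285, -0.1147, 0.0702]
eef_rot: [-90.0, 0.0, 90.0]
contact_force: [-1.9, 0.7, 6.5]
gripper_width: 0.0178
```

```bash
python3 -c "
from h import *
plan(.43,-.1,.21,0)"
```

```text
t 29.75 tcp [ 0.4285 -0.1147  0.0702] jaw 179.97 q [ 10.6  10.3 -40.6   0.  -39.2 -10.7] F [-1.89  0.67  6.51] w 0.0178
  tx 0.0146 ty -0.1398 tz -0.0015 turn -0.0005 (ccw 0.0)
```

The width is 17.8 mm and should be about 16. The pads probably catch the ball's underside, so I'll open, go 4 mm lower and grip again.

>>> apply_moves(deltas=[{"tx": 0, "ty": 0, "tz": 0, "turn": 0, "gripper": 0.04}, {"tx": 0, "ty": 0, "tz": 0, "turn": 0, "gripper": 0.04}, {"tx": 0, "ty": 0.004, "tz": 0, "turn": 0, "gripper": 0.04}, {"tx": 0, "ty": 0.004, "tz": 0, "turn": 0, "gripper": 0.04}, {"tx": 0, "ty": 0.004, "tz": 0, "turn": 0, "gripper": 0.04}])

```text
time_s: 30.25
tcp_pos: [0.4283, -0.1147, 0.0658]
eef_rot: [-90.0, 0.0, 90.0]
contact_force: [-0.4, 0.6, 0.0]
gripper_width: 0.0397
```

>>> apply_moves(deltas=[{"tx": 0, "ty": 0, "tz": 0, "turn": 0, "gripper": 0.02}, {"tx": 0, "ty": 0, "tz": 0, "turn": 0, "gripper": 0.005}, {"tx": 0, "ty": 0, "tz": 0, "turn": 0, "gripper": 0.005}, {"tx": 0, "ty": 0, "tz": 0, "turn": 0, "gripper": 0.005}, {"tx": 0, "ty": 0, "tz": 0, "turn": 0, "gripper": 0.005}], newtons=35)

```text
time_s: 30.75
tcp_pos: [0.4284, -0.1146, 0.0661]
eef_rot: [-90.0, -0.0, 90.0]
contact_force: [-1.9, 0.5, 0.6]
gripper_width: 0.018
```

>>> apply_moves(deltas=[{"tx": 0, "ty": 0, "tz": 0, "turn": 0, "gripper": 0.005}, {"tx": 0, "ty": 0, "tz": 0, "turn": 0, "gripper": 0.005}, {"tx": 0, "ty": 0, "tz": 0, "turn": 0, "gripper": 0.005}])

```text
time_s: 31.05
tcp_pos: [0.4284, -0.1146, 0.0661]
eef_rot: [-90.0, 0.0, 90.0]
contact_force: [-0.6, -0.2, 2.6]
gripper_width: 0.0178
```

Same width, so that is simply how thick the handle is here. I'll lift it a little and check.

>>> apply_moves(deltas=[{"tx": 0, "ty": -0.005, "tz": 0, "turn": 0, "gripper": 0.005}, {"tx": 0, "ty": -0.01, "tz": 0, "turn": 0, "gripper": 0.005}, {"tx": 0, "ty": -0.02, "tz": 0, "turn": 0, "gripper": 0.005}, {"tx": 0, "ty": -0.03, "tz": 0, "turn": 0, "gripper": 0.005}, {"tx": 0, "ty": -0.03, "tz": 0, "turn": 0, "gripper": 0.005}])

```text
time_s: 31.55
tcp_pos: [0.4297, -0.1145, 0.0979]
eef_rot: [-90.2, -0.0, 90.0]
contact_force: [-0.8, -0.2, -1.8]
gripper_width: 0.0176
```

```bash
python3 -c "
from h import *
plan(.43,-.1,.2,0)
p,d=capture('side');save('s7',cv2.resize(p[100:300,180:420],None,fx=3,fy=3))"
```

```text
t 31.55 tcp [ 0.4297 -0.1145  0.0979] jaw 179.98 q [ 10.6   7.7 -38.8   0.  -43.3 -10.7] F [-0.83 -0.23 -1.76] w 0.0176
  tx 0.0145 ty -0.1021 tz -0.0006 turn -0.0003 (ccw 0.0)
```

View pics/s7.png

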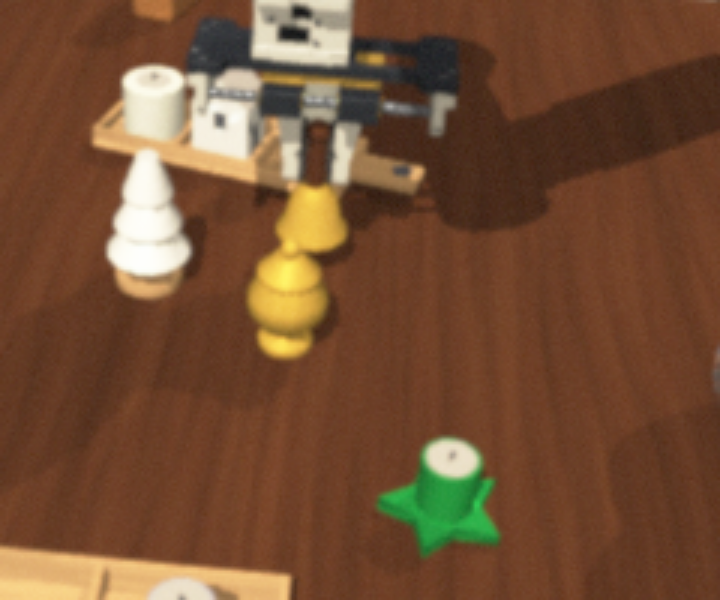

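The bell hangs upright in the grip (crop ~312,215). I'll lift it higher and carry it over.

>>> apply_moves(deltas=[{"tx": 0, "ty": -0.02, "tz": 0, "turn": 0, "gripper": 0.005}, {"tx": 0, "ty": -0.05, "tz": 0, "turn": 0, "gripper": 0.005}, {"tx": 0, "ty": -0.08, "tz": 0, "turn": 0, "gripper": 0.005}, {"tx": 0, "ty": -0.105, "tz": 0, "turn": 0, "gripper": 0.005}, {"tx": 0, "ty": -0.11, "tz": 0, "turn": 0, "gripper": 0.005}])

```text
time_s: 32.1
tcp_pos: [0.4299, -0.1146, 0.2087]
eef_rot: [-90.3, -0.0, 90.0]
contact_force: [-0.2, 0.4, -2.6]
gripper_width: 0.0179
```

```bash
python3 -c "
from h import *
plan(.5645,.2916,.205,1.7)"
```

```text
t 32.1 tcp [ 0.4299 -0.1146  0.2087] jaw 179.99 q [ 10.6  -0.2 -30.1   0.  -59.9 -10.7] F [-0.17  0.42 -2.61] w 0.0179
  tx 0.4062 ty 0.0045 tz -0.1345 turn -0.0299 (ccw 1.7)
```

>>> apply_moves(deltas=[{"tx": 0.025, "ty": 0, "tz": -0.008, "turn": 0, "gripper": 0.005}, {"tx": 0.06, "ty": 0, "tz": -0.02, "turn": 0, "gripper": 0.005}, {"tx": 0.1, "ty": 0, "tz": -0.033, "turn": 0, "gripper": 0.005}, {"tx": 0.14, "ty": 0, "tz": -0.046, "turn": 0, "gripper": 0.005}, {"tx": 0.18, "ty": 0, "tz": -0.06, "turn": 0, "gripper": 0.005}])

```text
time_s: 32.6
tcp_pos: [0.4881, 0.0668, 0.205]
eef_rot: [-89.9, 0.0, 89.9]
contact_force: [0.9, -1.0, -1.8]
gripper_width: 0.018
```

>>> apply_moves(deltas=[{"tx": 0.04, "ty": 0, "tz": -0.013, "turn": -0.03, "gripper": 0.005}, {"tx": 0.08, "ty": 0, "tz": -0.026, "turn": -0.03, "gripper": 0.005}, {"tx": 0.12, "ty": 0, "tz": -0.04, "turn": -0.03, "gripper": 0.005}, {"tx": 0.16, "ty": 0, "tz": -0.053, "turn": -0.03, "gripper": 0.005}, {"tx": 0.19, "ty": 0, "tz": -0.063, "turn": -0.03, "gripper": 0.005}])

```text
time_s: 33.1
tcp_pos: [0.5517, 0.2575, 0.2042]
eef_rot: [-89.9, 0.0, 91.7]
contact_force: [0.3, 0.4, -2.6]
gripper_width: 0.018
```

```bash
python3 -c "
from h import *
plan(.5645,.2916,.205,1.7)"
```

```text
t 33.1 tcp [0.5517 0.2575 0.2042] jaw -178.28 q [ 43.4  16.  -11.1  -0.  -62.9 -41.6] F [ 0.3   0.36 -2.62] w 0.018
  tx 0.0337 ty -0.0008 tz -0.0138 turn 0.0003 (ccw -0.0)
```

>>> apply_moves(deltas=[{"tx": 0.025, "ty": 0, "tz": -0.01, "turn": 0, "gripper": 0.005}, {"tx": 0.034, "ty": 0, "tz": -0.014, "turn": 0, "gripper": 0.005}, {"tx": 0.034, "ty": 0, "tz": -0.014, "turn": 0, "gripper": 0.005}, {"tx": 0.034, "ty": 0, "tz": -0.014, "turn": 0, "gripper": 0.005}, {"tx": 0.034, "ty": 0.02, "tz": -0.014, "turn": 0, "gripper": 0.005}])

```text
time_s: 33.6
tcp_pos: [0.5658, 0.2896, 0.1883]
eef_rot: [-90.2, -0.1, 91.7]
contact_force: [-0.6, -0.3, -1.1]
gripper_width: 0.0174
```

```bash
python3 -c "
from h import *
plan(.5645,.2916,.0721,1.7)
p,d=capture('side');save('s8',p)"
```

```text
t 33.6 tcp [0.5658 0.2896 0.1883] jaw -178.33 q [ 44.7  18.9  -9.2   0.1 -61.6 -43. ] F [-0.63 -0.32 -1.11] w 0.0174
  tx 0.0018 ty 0.1162 tz 0.0017 turn -0.0005 (ccw 0.0)
```

View pics/s8.png

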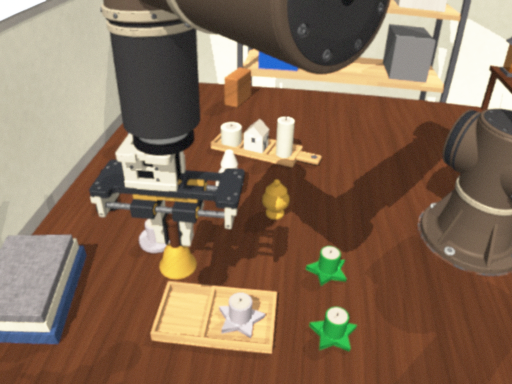

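>>> apply_moves(deltas=[{"tx": 0.001, "ty": 0.025, "tz": 0.001, "turn": 0, "gripper": 0.005}, {"tx": 0.001, "ty": 0.055, "tz": 0.001, "turn": 0, "gripper": 0.005}, {"tx": 0.001, "ty": 0.085, "tz": 0.001, "turn": 0, "gripper": 0.005}, {"tx": 0.001, "ty": 0.1, "tz": 0.001, "turn": 0, "gripper": 0.005}, {"tx": 0.001, "ty": 0.1, "tz": 0.001, "turn": 0, "gripper": 0.005}])

```text
time_s: 34.15
tcp_pos: [0.5621, 0.2885, 0.0837]
eef_rot: [-89.8, 0.2, 91.6]
contact_force: [0.2, -0.1, -1.8]
gripper_width: 0.0176
```

>>> apply_moves(deltas=[{"tx": 0, "ty": 0, "tz": 0, "turn": 0, "gripper": 0.005}, {"tx": 0, "ty": 0, "tz": 0, "turn": 0, "gripper": 0.005}, {"tx": 0, "ty": 0, "tz": 0, "turn": 0, "gripper": 0.005}])

```text
time_s: 34.45
tcp_pos: [0.5643, 0.291, 0.0876]
eef_rot: [-90.1, -0.1, 91.7]
contact_force: [0.3, -0.0, -2.8]
gripper_width: 0.018
```

```bash
python3 -c "
from h import *
plan(.5645,.2916,.0721,1.7)"
```

```text
t 34.45 tcp [0.5643 0.291  0.0876] jaw -178.32 q [ 44.9  24.5 -15.5   0.  -49.9 -43.2] F [ 0.34 -0.01 -2.76] w 0.018
  tx 0.0005 ty 0.0155 tz -0.0002 turn -0.0003 (ccw 0.0)
```

>>> apply_moves(deltas=[{"tx": 0, "ty": 0.004, "tz": 0, "turn": 0, "gripper": 0.005}, {"tx": 0, "ty": 0.008, "tz": 0, "turn": 0, "gripper": 0.005}, {"tx": 0, "ty": 0.011, "tz": 0, "turn": 0, "gripper": 0.005}, {"tx": 0, "ty": 0.013, "tz": 0, "turn": 0, "gripper": 0.005}, {"tx": 0, "ty": 0.014, "tz": 0, "turn": 0, "gripper": 0.005}])

```text
time_s: 34.95
tcp_pos: [0.5638, 0.2906, 0.0722]
eef_rot: [-90.0, 0.0, 91.7]
contact_force: [-2.5, -0.6, 6.8]
gripper_width: 0.0181
```

>>> apply_moves(deltas=[{"tx": 0, "ty": 0, "tz": 0, "turn": 0, "gripper": 0.005}, {"tx": 0, "ty": 0.001, "tz": 0, "turn": 0, "gripper": 0.005}, {"tx": 0, "ty": 0.002, "tz": 0, "turn": 0, "gripper": 0.005}, {"tx": 0, "ty": 0.002, "tz": 0, "turn": 0, "gripper": 0.005}])

```text
time_s: 35.35
tcp_pos: [0.5644, 0.291, 0.0723]
eef_rot: [-90.1, -0.1, 91.7]
contact_force: [-4.5, -1.6, 13.0]
gripper_width: 0.0178
```

On the floor. I'll release the bell and then rise.

>>> apply_moves(deltas=[{"tx": 0, "ty": -0.001, "tz": 0, "turn": 0, "gripper": 0.02}, {"tx": 0, "ty": -0.001, "tz": 0, "turn": 0, "gripper": 0.035}, {"tx": 0, "ty": -0.001, "tz": 0, "turn": 0, "gripper": 0.045}, {"tx": 0, "ty": -0.001, "tz": 0, "turn": 0, "gripper": 0.045}, {"tx": 0, "ty": -0.001, "tz": 0, "turn": 0, "gripper": 0.045}])

```text
time_s: 35.85
tcp_pos: [0.5637, 0.2907, 0.0708]
eef_rot: [-90.0, 0.0, 91.7]
contact_force: [-0.8, 0.0, -0.3]
gripper_width: 0.0436
```

>>> apply_moves(deltas=[{"tx": 0, "ty": -0.02, "tz": 0, "turn": 0, "gripper": 0.045}, {"tx": 0, "ty": -0.05, "tz": 0, "turn": 0, "gripper": 0.045}, {"tx": 0, "ty": -0.09, "tz": 0, "turn": 0, "gripper": 0.045}, {"tx": 0, "ty": -0.13, "tz": 0, "turn": 0, "gripper": 0.045}, {"tx": 0, "ty": -0.16, "tz": 0, "turn": 0, "gripper": 0.045}])

```text
time_s: 36.35
tcp_pos: [0.5642, 0.2909, 0.2338]
eef_rot: [-90.1, -0.1, 91.7]
contact_force: [0.7, 0.2, 0.0]
gripper_width: 0.0449
```

>>> apply_moves(deltas=[{"tx": -0.04, "ty": -0.02, "tz": 0, "turn": 0, "gripper": 0.045}, {"tx": -0.08, "ty": -0.04, "tz": 0, "turn": 0, "gripper": 0.045}, {"tx": -0.12, "ty": -0.06, "tz": 0, "turn": 0, "gripper": 0.045}, {"tx": -0.16, "ty": -0.06, "tz": 0, "turn": 0, "gripper": 0.045}, {"tx": -0.2, "ty": -0.06, "tz": 0, "turn": 0, "gripper": 0.045}])

```text
time_s: 36.85
tcp_pos: [0.5696, 0.0894, 0.2919]
eef_rot: [-90.1, -0.0, 91.7]
contact_force: [0.2, 0.0, -0.1]
gripper_width: 0.0452
```

```bash
cat > chk.py <<'E'
from h import *
for n in('scene','side'):
    p,d=capture(n);save(n+'9',p);np.savez(n+'9.npz',p=p,d=d);w=cloud(n,p,d)
    for nm,cx,cy,rad,z0,z1 in [('short',.5895,-.301,.04,.052,.064),('tall',.4395,-.263,.035,.1,.112),('house',.5175,-.283,.045,.058,.09),('star',.47,.289,.03,.05,.06),('bellball',.5645,.291,.03,.09,.115),('rh',.67,.118,.03,.045,.06),('treetop',.553,-.074,.03,.1,.12),('urntop',.44,-.012,.03,.08,.1)]:
        m=(np.hypot(w[...,0]-cx,w[...,1]-cy)<rad)&(w[...,2]>z0)&(w[...,2]<z1);q=w[m]
        if len(q)>5: print(n,nm,len(q),np.round(cv2.minEnclosingCircle(q[:,:2].astype(np.float32))[0],4),'ztop %.4f'%np.percentile(q[:,2],95))
E
python3 chk.py
```

```text
scene short 389 [ 0.5891 -0.2998] ztop 0.0600
scene tall 212 [ 0.4394 -0.2623] ztop 0.1105
scene house 373 [ 0.5182 -0.2807] ztop 0.0847
scene star 95 [0.4673 0.2892] ztop 0.0587
scene bellball 45 [0.5644 0.2918] ztop 0.1066
scene rh 160 [0.6699 0.1177] ztop 0.0525
scene treetop 82 [ 0.5537 -0.0733] ztop 0.1151
scene urntop 32 [ 0.4403 -0.0104] ztop 0.0923
side short 172 [ 0.5891 -0.2981] ztop 0.0574
side tall 127 [ 0.4391 -0.2594] ztop 0.1073
side house 238 [ 0.5182 -0.2796] ztop 0.0821
side star 356 [0.4697 0.2917] ztop 0.0565
side bellball 133 [0.5621 0.2952] ztop 0.1057
side rh 192 [0.6705 0.1194] ztop 0.0510
side treetop 75 [ 0.553  -0.0678] ztop 0.1123
side urntop 34 [ 0.4405 -0.0076] ztop 0.0898
```

View pics/scene9.png

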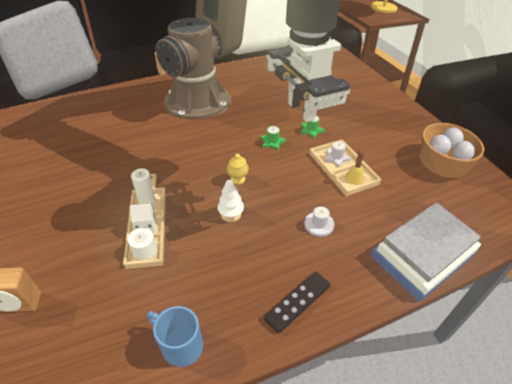

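View pics/side9.png

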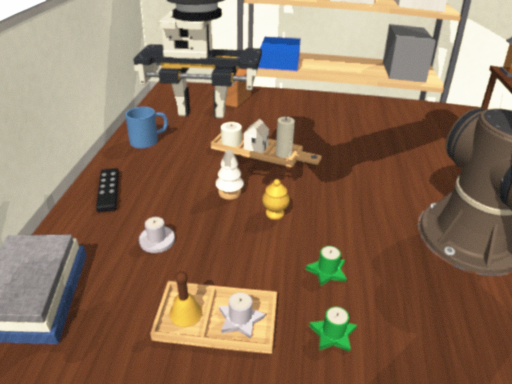

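All five stand in their compartments and upright, with the tops at the expected heights. The tree, urn and round holder haven't moved, so I'm handing in.

```bash
python3 -c "
from h import *
s=r.get_state();print(s['time_s'],s['contact_force'],np.abs(s['qd']).max())
r.close_job()"
```

```text
36.95 [ 0.19140281  0.45286764 -0.19185905] 3.373609195744601
the job is handed in; nothing more can be done
```

I made up both trays and handed the job in at about 37 s of the 125 s limit; the hand-in reported no verdict. On the long tray are the house (middle), tall candle (by the handle) and short candle (far end). On the tray without a handle are the steel star holder (large compartment) and the bell (small one). I lowered each piece until I felt the floor, at the height expected for it, before letting go.

**Last checks (scene and side cameras):**
- All five pieces stand upright. Their tops are about 6 mm higher than on the table, so their feet are on the floor.
- The largest offset I found is the house, about 5 mm from its compartment's centre along the tray against the 16 mm allowed. The others are within about 3 mm.
- The tree, urn and round holder are within about 3 mm of where they started. The green look-alikes were not touched.
- The gripper was empty, well above everything, with no contact force.

**What disagreed:**
- The cameras differed by 2–5 mm. The side camera reads several mm high in y at the far side, and the scene camera reads 2–3 mm high in z.
- The wrist view put the long tray about 3.5 mm further along its length than the scene camera did, so I aimed between the two.
- The bell's handle closed at 17.8 mm instead of 16 mm. I re-gripped 4 mm lower and got the same width; the hold was firm.
- At hand-in the arm was still settling slightly, at about 3 (degrees/s), clear of everything.

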